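# Pack the dishwasher tablets away and close the pantry jars

## Task

First gather all the loose dishwasher tablets into the wide clay jar; when they are all in, stand both clay jars upright on the narrow raised wooden ledge. Close each jar with its own wooden lid, the large one on the wide jar and the small one on the narrow jar, so that both lids sit fully home and level, and leave the other things on the counter where they are.

Things in the scene. Friction and masses are not known exactly. Their poses are not given: they have to be found in the camera images.
- ledge: Fixed wooden ledge like a small bench: a plank 80 mm deep (its x) and 320 mm long (its y), top 50 mm above the counter, on two end supports. Origin on the counter under the plank's centre, z up. It stands at a different place and slight yaw each time.
- ledge_top (a point): Centre of the plank's upper face, 50 mm above the counter; axes as the ledge's (x across the plank, y along it).
- wide_jar: Loose open round terracotta-coloured stoneware jar, the wider and lower one: 66 mm outer diameter, straight sides, 95 mm high, wall 4 mm (mouth 58 mm), floor 5 mm thick, about 0.3 kg. Origin at the centre of its underside, z up along its axis. It can be grasped across its outside from above near the rim.
- wide_jar_rim (a point): Centre of the wide jar's mouth, level with the rim, 95 mm above its underside.
- narrow_jar: Loose open round terracotta-coloured stoneware jar, the narrower and taller one: 50 mm outer diameter, straight sides, 115 mm high, wall 4 mm (mouth 42 mm), floor 5 mm, about 0.25 kg. Origin at the centre of its underside, z up along its axis.
- narrow_jar_rim (a point): Centre of the narrow jar's mouth, level with the rim, 115 mm above its underside.
- wide_lid: Loose wooden lid of the wide jar, lying knob up: disc 70 mm diameter, 8 mm thick; under it a tapered plug 6 mm high (54 mm diameter at the disc, 48 mm at the bottom) that drops into the mouth; on top a round knob 16 mm diameter, 26 mm high. Origin at the centre of the plug's underside, z up; disc from 6 to 14 mm, knob from 14 to 40 mm. Seated, the disc rests on the rim, the origin 6 mm below it.
- wide_lid_knob (a point): Top centre of the wide lid's knob, 40 mm above the lid's origin.
- narrow_lid: Loose wooden lid of the narrow jar, lying knob up on the counter: disc 54 mm diameter, 8 mm thick; tapered plug 6 mm high (38 mm diameter at the disc, 32 mm at the bottom); the same knob, 16 mm diameter, 26 mm high. Origin at the centre of the plug's underside; disc from 6 to 14 mm, knob from 14 to 40 mm. Seated, its origin is 6 mm below the rim.
- narrow_lid_knob (a point): Top centre of the narrow lid's knob, 40 mm above the lid's origin.
- tablet0: A pressed dishwasher tablet, white with a blue upper layer and a small white inset on top, 36 mm (its x) by 27 mm (its y) by 15 mm high, 20 g, lying flat on the counter between the jars and in front of the ledge. Origin at the centre of its underside. Two to four of the four tablets are there; None if absent.
- tablet1: A pressed dishwasher tablet, white with a blue upper layer and a small white inset on top, 36 mm (its x) by 27 mm (its y) by 15 mm high, 20 g, lying flat on the counter between the jars and in front of the ledge. Origin at the centre of its underside. Two to four of the four tablets are there; None if absent.
- tablet2: A pressed dishwasher tablet, white with a blue upper layer and a small white inset on top, 36 mm (its x) by 27 mm (its y) by 15 mm high, 20 g, lying flat on the counter between the jars and in front of the ledge. Origin at the centre of its underside. Two to four of the four tablets are there; None if absent.
- tablet3: A pressed dishwasher tablet, white with a blue upper layer and a small white inset on top, 36 mm (its x) by 27 mm (its y) by 15 mm high, 20 g, lying flat on the counter between the jars and in front of the ledge. Origin at the centre of its underside. Two to four of the four tablets are there; None if absent.
- marker_a: Silver permanent marker with black cap, 135 mm long (its x), 12 mm thick, lying on the counter to the left of the tablets; not to be moved.
- marker_b: The same marker, lying to the right of the tablets; not to be moved.
- highlighter: Orange highlighter, 120 mm long (its x), 18 mm thick, lying beyond the ledge; not to be moved.
- glass_jar: Clear glass jar with a steel twist cap, 70 mm diameter, 100 mm high, on the left; not to be moved.
- mug: White mug, 80 mm diameter, 90 mm high, on the right; not to be moved.
- tape_gun: Chrome tape gun with a trigger lever, about 250 mm long, 90 mm high, on the right; not to be moved.
Things that resemble listed ones, but are neither listed nor needed, are in the scene too. What is shaped like the tablet2 but pink, red or turquoise is not meant.

How it is judged:
By the outcome, as a careful person would: the job done as asked, in the order asked, and still so for the second after the job is handed in, with the robot touching nothing.
Of tablet0, tablet1, tablet2, tablet3 only 2 to 4 are there at a start; the rules pass over those that are not, and their reading is None.
At some moment in a run one of tablet0, tablet1, tablet2, tablet3, wide_lid, narrow_lid may be knocked a few centimetres aside while the robot is not near it.
It also fails if it takes over 210 s, if anything falls off the work surface, if the arm or the gripper's body presses on something with over 40 N, if the wrist force passes 120 N, or if a joint passes its speed limit or range.

## Robot

A 6-joint arm with a two-finger parallel gripper is mounted at the origin on the work surface. World frame = base frame: x ahead of the robot, y to its left, z up, the work surface at z = 0. Lengths are in m, angles in rad, forces in N, time in s.
With the tool pointing down it reaches from about 0.325 to 0.875 m from the base axis. Payload 4.4 kg.
Tool frame: the origin (TCP) lies between the finger pads; the fingertips stand 25 mm ahead of it and the grasp point (between the pads) lies 6 mm ahead of it; z points along the fingers, x is the direction in which the jaws open and shut, and the axes are right-handed (so a half turn about z gives the same grasp; the last joint's range is limited). The gripper opens to 85 mm and grips with 20 to 120 N. Pads are 22 mm wide; open, the fingers measure 114 mm over their backs; the gripper's body (76 mm by 85 mm) begins 54 mm behind the grasp point. The pads swing forward as they close: fully open they stand 13 mm farther back than shut.
Start: joints at [1.095, 0.207, 1.542, -0, 1.393, -0.15], TCP at [0.184, 0.545, 0.256] pointing down, gripper open.
Joint ranges: [-2.73, 2.73], [-0.86, 2.22], [0.23, 2.46], [-1.11, 4.25], [0.08, 2.63], [-2.82, 2.82]. Speed limits (rad/s): [2.79, 2.79, 3.14, 3.14, 3.14, 3.14].

## Interface

Orientations are given as a unit quaternion [w, x, y, z].
In Python, from bench import * gives the robot as it stands.
- The arm moves only by the shell command python3 -m creep 'ROWS' [FORCE]. ROWS is JSON, a list of rows, each an object with "claw": the gripper's target within -1 to 1 (fully open at 1, half-way at 0, shut at -1); "slide": the shift along the tool's x, y, z as a fraction of full scale, a list of three; "turn": the turn, a rotation vector about the tool's x, y, z as a fraction of full scale, a list of three. In form: [{"claw": claw, "slide": [dx, dy, dz], "turn": [wx, wy, wz]}, ...]. A call has exactly 5 rows; each row shifts and turns the commanded pose from where the row before left it, along the tool's axes as they then stand; what a row does not reach is not made up. Full scale, the value 1, is 0.2 m for a shift and 30 degrees for a turn. A row lasts 1/8 s, in which the tool goes at most 62.5 mm and 10.7 degrees, less where a joint would pass 70% of its speed; a pose out of reach is approached as far as the arm can. A call with a number of a shift or a turn outside -1 to 1 is refused whole. A call with a gripper value outside its range is refused whole. The fingers move at their own pace and stop on an object; FORCE is the grip in N (left out, the last holds). Time passes only in rows, so rows that do not move let the fingers close, or fill a call up. It gives the time, the measured TCP pose, the force and the opening at its end, in the units of the state.
- state(): the state, without advancing time (a new reading comes with each control period).
- read_camera(name): name is "scene" or "top"; returns a dict with "pixels" (480x640x3 uint8, red, green, blue), "mtx" (3x3 intrinsics, pixels), "R" (3x3) and "t" (3): a world point X has camera coordinates R X + t. Camera axes: x right, y down, z forward; pixel columns grow to the right and rows downward; lengths in m; the calibration is good to about 2 mm. A picture is of the moment at which its call begins. There is no depth.
- job_done(): hands the job in, once; it reports no verdict.
The state is a dict: "t": time; "q": joint angles; "dq": joint speeds; "tau": joint torques, N m; "eef_pos": TCP position; "eef_rot": TCP orientation; "force": force on the tool from outside, world axes, zero at the start; "wrist_torque": the same for the moment, N m; "finger_gap": opening from 0.0 (shut) to 1.0 (fully open).
Only numpy, scipy, OpenCV 4.12 (cv2) and the standard library are available. Lean on these libraries where they do the work, as an engineer would, in place of code of your own. Each camera call takes 0.05 s, during which the arm holds its last target.

## Working session

There is one attempt and no reset: what is moved stays moved. The work goes in short steps, Python scripts to look and compute and a shell command to move; the robot and the scene stay as the last step left them, time stands still between calls to the robot, and variables do not carry over. Pictures are saved under pics/ and viewed, and the job is handed in when it is done.

```bash
ls; mkdir -p pics; cat > h.py <<'E'
from bench import *
import numpy as np, cv2
def snap(n,f):
    c=read_camera(n); cv2.imwrite('pics/'+f,cv2.cvtColor(c['pixels'],cv2.COLOR_RGB2BGR)); return c
def ray(c,u,v,z):
    d=np.linalg.inv(c['mtx'])@np.array([u,v,1.0]); d=c['R'].T@d; o=-c['R'].T@c['t']
    return o+d*(z-o[2])/d[2]
def proj(c,X):
    p=c['mtx']@(c['R']@np.array(X,float)+c['t']); return p[:2]/p[2]
E
python3 - <<'E'
from h import *
for n in ['scene','top']:
    c=snap(n,n+'0.png'); print(n,c['mtx'].tolist(),'pos',(-c['R'].T@c['t']).round(3),c['R'].round(3).tolist())
s=state(); print(s)
E
```

```text
pics
scene [[481.1753179081036, 0.0, 319.3404336917163], [0.0, 481.1753179081036, 236.52587647540525], [0.0, 0.0, 1.0]] pos [0.904 0.501 1.027] [[-0.837, 0.548, -0.004], [0.454, 0.69, -0.564], [-0.306, -0.473, -0.826]]
top [[490.13474509850823, 0.0, 324.71336652844127], [0.0, 490.13474509850823, 236.54152496759718], [0.0, 0.0, 1.0]] pos [ 0.351 -0.03   1.298] [[0.01, -1.0, -0.001], [-0.985, -0.009, -0.174], [0.174, 0.003, -0.985]]
{'t': 0.1, 'q': array([ 1.09446209e+00,  2.07354206e-01,  1.54285206e+00,  3.17365184e-05,
        1.39352313e+00, -1.50474662e-01]), 'dq': array([-0.00105639, -0.00340411, -0.00225167,  0.00254382, -0.00089139,
        0.00069513]), 'tau': array([-1.32995057e-03, -3.84092689e+01, -2.92548931e+01, -4.12502868e-04,
        4.90025923e-03,  9.90914828e-06]), 'eef_pos': array([0.18375554, 0.54415686, 0.25521138]), 'eef_rot': array([ 4.71840157e-04,  8.12442942e-01,  5.83039728e-01, -9.58660598e-04]), 'force': array([-0.68002654, -0.14183563, -0.1864085 ]), 'wrist_torque': array([-0.00352613, -0.01918238, -0.00717551]), 'finger_gap': 0.9986087023952934}
```

View pics/scene0.png

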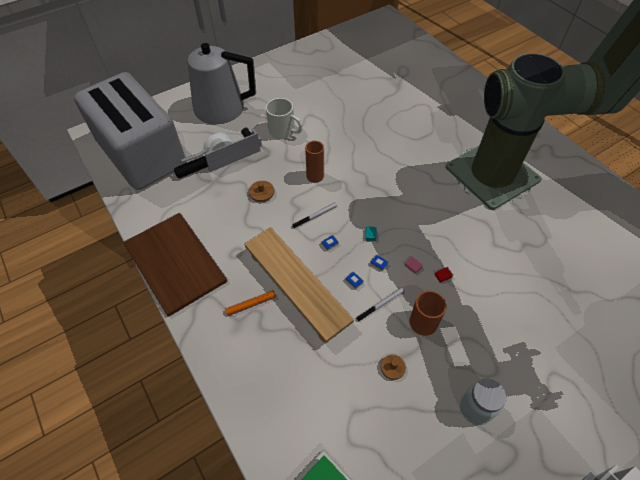

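View pics/top0.png

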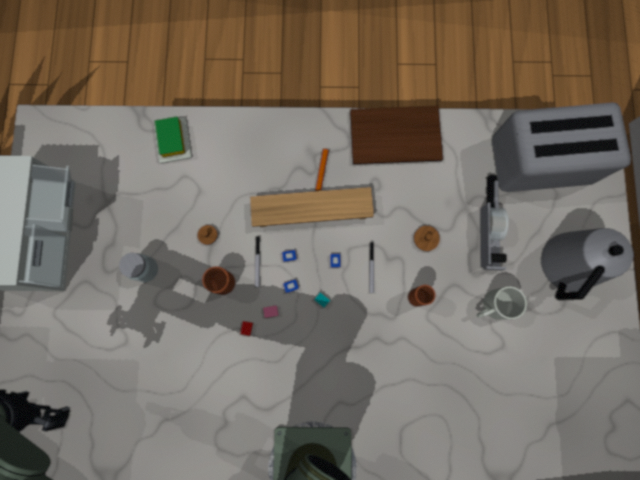

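The scene view shows three blue tablets at (330,242), (378,262) and (354,280), plus teal, pink and red decoys. The wide jar is at (428,312) and the narrow jar at (315,160). There are lids at (393,367) and (262,190), and the ledge is centred near (298,283). I'll enlarge both views to separate the shapes.

```bash
python3 - <<'E'
import cv2
a=cv2.imread('pics/scene0.png')[130:400,230:470]; cv2.imwrite('pics/s0z.png',cv2.resize(a,None,fx=2.2,fy=2.2,interpolation=cv2.INTER_CUBIC))
a=cv2.imread('pics/top0.png')[170:340,180:450]; cv2.imwrite('pics/t0z.png',cv2.resize(a,None,fx=2.9,fy=2.9,interpolation=cv2.INTER_CUBIC))
s=cv2.imread('pics/scene0.png');t=cv2.imread('pics/top0.png')
for im,ps in ((s,[(428,325),(315,170),(393,375),(262,195),(330,246),(354,283),(300,290),(430,298)]),(t,[(216,290),(425,300),(200,236),(418,240),(290,259),(335,264),(310,208)])):
    h=cv2.cvtColor(im,cv2.COLOR_BGR2HSV)
    print([ (p,h[p[1],p[0]].tolist()) for p in ps])
E
```

```text
[((428, 325), [9, 170, 57]), ((315, 170), [9, 180, 61]), ((393, 375), [14, 166, 112]), ((262, 195), [13, 166, 114]), ((330, 246), [110, 221, 126]), ((354, 283), [110, 231, 136]), ((300, 290), [17, 122, 150]), ((430, 298), [10, 179, 57])]
[((216, 290), [10, 169, 77]), ((425, 300), [11, 183, 46]), ((200, 236), [14, 164, 98]), ((418, 240), [15, 165, 105]), ((290, 259), [110, 181, 131]), ((335, 264), [111, 169, 137]), ((310, 208), [16, 121, 148])]
```

View pics/s0z.png

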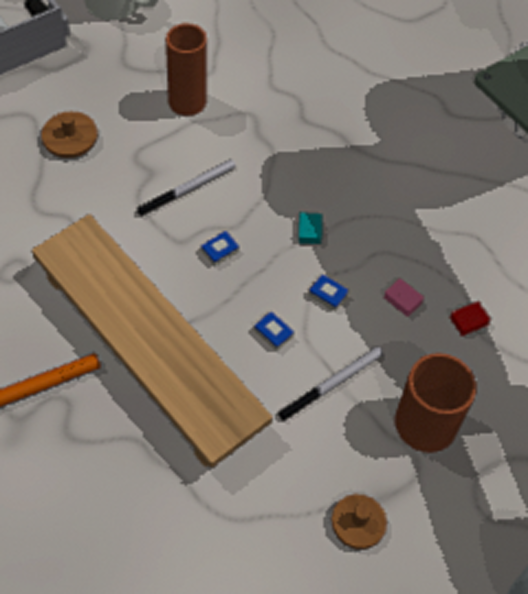

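View pics/t0z.png

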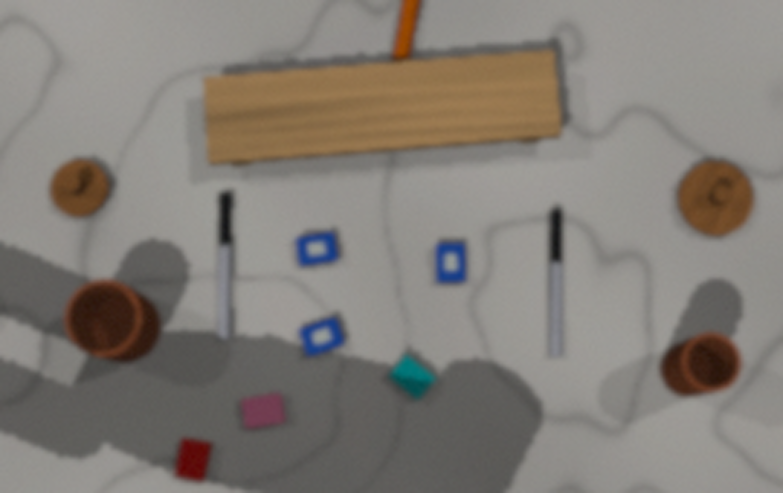

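```bash
cat > m.py <<'E'
from h import *
from scipy.optimize import least_squares
def comps(mask,amin):
    mask=mask.astype(np.uint8)
    cs,hi=cv2.findContours(mask,cv2.RETR_CCOMP,cv2.CHAIN_APPROX_NONE)
    return [(c,[cs[j] for j in range(len(cs)) if hi[0][j][3]==i]) for i,c in enumerate(cs) if hi[0][i][3]<0 and cv2.contourArea(c)>=amin]
def rng(h,a,b): return cv2.inRange(h,np.array(a),np.array(b))
def tri(cs,ps):
    A=[];b=[]
    for c,(u,v) in zip(cs,ps):
        d=c['R'].T@np.linalg.inv(c['mtx'])@np.array([u,v,1.0]); d/=np.linalg.norm(d); o=-c['R'].T@c['t']
        P=np.eye(3)-np.outer(d,d); A.append(P); b.append(P@o)
    A=np.vstack(A);b=np.hstack(b); x=np.linalg.lstsq(A,b,rcond=None)[0]
    return x, np.linalg.norm(A@x-b)
def cen(c):
    m=cv2.moments(c); return np.array([m['m10']/m['m00'],m['m01']/m['m00']])
def circ(P,r0=None):
    x0=np.r_[P.mean(0),np.ptp(P,axis=0).mean()/2]
    f=lambda x: np.hypot(*(P-x[:2]).T)-x[2]
    s=least_squares(f,x0,loss='soft_l1',f_scale=0.001); return s.x, np.median(abs(f(s.x)))
def look(tag=None):
    C={}
    for n in ('scene','top'):
        C[n]=snap(n,(tag+'_'+n if tag else 'tmp_'+n)+'.png'); C[n]['hsv']=cv2.cvtColor(cv2.cvtColor(C[n]['pixels'],cv2.COLOR_RGB2BGR),cv2.COLOR_BGR2HSV)
    return C
def tablets(C,pr=True):
    out={}
    for n,c in C.items():
        L=[]
        m=rng(c['hsv'],(104,130,70),(118,255,255))
        for k,hol in comps(m,25):
            p=cen(k); w=ray(c,*p,0.014)
            if not (0.3<w[0]<0.9 and abs(w[1])<0.45): continue
            hp=cen(max(hol,key=cv2.contourArea)) if hol and cv2.contourArea(max(hol,key=cv2.contourArea))>2 else p
            W=np.array([ray(c,*q,0.013)[:2] for q in k[:,0,:]]).astype(np.float32)
            (_,sz,a)=cv2.minAreaRect(W*1000)
            if sz[0]<sz[1]: a+=90
            L.append((hp,w,((a+90)%180)-90,sorted(np.round(sz,1))))
        out[n]=L
    res=[]
    for a in out['scene']:
        if not out['top']: break
        b=min(out['top'],key=lambda b:np.linalg.norm(b[1]-a[1]))
        if np.linalg.norm(b[1]-a[1])<0.03:
            x,e=tri([C['scene'],C['top']],[a[0],b[0]])
            xs=ray(C['scene'],*a[0],.015);xt=ray(C['top'],*b[0],.015)
            res.append((x,a[2],b[2]))
            if pr: print('tab tri',x.round(4),'e',round(e,4),'scene',xs[:2].round(4),'top',xt[:2].round(4),'longaxis deg',round(a[2],1),round(b[2],1),a[3],b[3],'px',a[0].round(1),b[0].round(1))
        elif pr: print('unmatched scene',a)
    if pr: print('n',len(out['scene']),len(out['top']))
    return res
def disc(c,k,z):
    W=np.array([ray(c,*q,z)[:2] for q in k.reshape(-1,2)]); return W
def lids(C,z=0.014,lo=None):
    out={}
    for n,c in C.items():
        m=rng(c['hsv'],(11,140,60),(16,200,160)); L=[]
        for k,_ in comps(m,120):
            x,e=circ(disc(c,k,z))
            if 0.02<x[2]<0.045 and e<0.003: L.append((x,e,cv2.fitEllipse(k)[0]))
        out[n]=L
        for x,e,p in L: print('lid',n,x.round(4),'res',round(e,4),'ell',np.round(p,1))
    for a in out['scene']:
        for b in out['top']:
            if np.linalg.norm(a[0][:2]-b[0][:2])<0.04:
                print('  lid tri',*[np.round(v,4) for v in tri([C['scene'],C['top']],[a[2],b[2]])])
    return out
def jars(C,base=0.0,zs=(0.095,0.115)):
    out={}
    for n,c in C.items():
        m=rng(c['hsv'],(5,130,20),(12,255,140)); m=cv2.morphologyEx(m,cv2.MORPH_CLOSE,np.ones((3,3)))
        L=[]
        for k,_ in comps(m,250):
            ar=cv2.contourArea(k)
            h=cv2.convexHull(k)
            p=cen(k); w=ray(c,*p,0.05+base)
            if not (0.25<w[0]<0.95 and abs(w[1])<0.6): continue
            up=proj(c,w+[0,0,.05])-proj(c,w); up/=np.linalg.norm(up)
            q=k.reshape(-1,2).astype(float); s=q@up
            sd=np.array([-up[1],up[0]]); wd=np.ptp(q@sd)
            for z in zs:
                # arc: points above rim centre (iterate)
                W=disc(c,k,base+z); sel=s>s.max()-wd*0.25
                for _ in range(6):
                    x,e=circ(W[sel]); pc=proj(c,[x[0],x[1],base+z])
                    sel=s>pc@up+0.5
                pc=proj(c,[x[0],x[1],base+z])
                L.append((z,x,e,pc)); print('jar',n,'z',z,x.round(4),'res',round(e,4),'px',pc.round(1))
        out[n]=L
    for a in out['scene']:
        for b in out['top']:
            if a[0]==b[0] and np.linalg.norm(a[1][:2]-b[1][:2])<0.05: print('  jar tri',a[0],*[np.round(v,4) for v in tri([C['scene'],C['top']],[a[3],b[3]])])
    return out
def ledge(C):
    Q={}
    for n,c in C.items():
        m=rng(c['hsv'],(13,80,115),(22,150,255))
        k=max([k for k,_ in comps(m,1500) if 0.4<ray(c,*cen(k),0.05)[0]<0.9 and cv2.contourArea(k)<20000],key=cv2.contourArea)
        k=cv2.convexHull(k)
        for e in np.arange(2,12,.5):
            p=cv2.approxPolyDP(k,e,True)
            if len(p)<=4: break
        W=np.array([ray(c,*q,0.05)[:2] for q in k[:,0,:]]).astype(np.float32)
        r=cv2.minAreaRect(W*1000); print('ledge',n,np.round(r[0],1),np.round(r[1],1),round(r[2],2))
        Q[n]=p[:,0,:].astype(float)
    for a in Q['scene']:
        wa=ray(C['scene'],*a,.05); b=min(Q['top'],key=lambda b:np.linalg.norm(ray(C['top'],*b,.05)-wa))
        print('  corner',*[np.round(v,4) for v in tri([C['scene'],C['top']],[a,b])],a,b)
E
python3 - <<'E'
from m import *
C=look('m1'); tablets(C); lids(C); jars(C); ledge(C)
E
```

```text
tab tri [0.5267 0.0685 0.0148] e 0.0009 scene [0.5264 0.0691] top [0.5272 0.068 ] longaxis deg -78.2 -88.8 [np.float64(26.6), np.float64(34.5)] [np.float64(24.1), np.float64(31.8)] px [354.2 278.5] [288.6 255.2]
tab tri [0.4469 0.0622 0.0145] e 0.0011 scene [0.4466 0.0629] top [0.4473 0.0616] longaxis deg -69.5 -71.0 [np.float64(27.3), np.float64(35.2)] [np.float64(24.9), np.float64(34.6)] px [379.2 261. ] [290.4 285.5]
tab tri [ 0.5155 -0.0539  0.0151] e 0.0008 scene [ 0.5151 -0.0535] top [ 0.5159 -0.0543] longaxis deg 2.5 0.4 [np.float64(26.6), np.float64(35.0)] [np.float64(21.2), np.float64(32.0)] px [329.6 240.9] [334.9 259.9]
n 3 3
lid scene [0.5828 0.2902 0.0251] res 0.0005 ell [392.6 366.6]
lid scene [ 0.5784 -0.2952  0.0328] res 0.0008 ell [261.  190.4]
lid top [ 0.5774 -0.2967  0.0302] res 0.0005 ell [426.2 237.9]
lid top [0.5813 0.2864 0.0226] res 0.0005 ell [207.2 234.4]
  lid tri [0.5817 0.2886 0.0079] 0.0013
  lid tri [ 0.5778 -0.2972  0.0108] 0.0002
jar scene z 0.095 [0.4554 0.243  0.0308] res 0.0003 px [430.6 303.6]
jar scene z 0.115 [0.4651 0.2486 0.0301] res 0.0003 p
[... 553 characters left out ...]
 0.0007 px [214.7 279. ]
jar top z 0.095 [ 0.8057 -0.2038  0.1204] res 0.0109 px [394.2 144.9]
jar top z 0.115 [ 0.7981 -0.2009  0.1184] res 0.0108 px [394.2 144.9]
  jar tri 0.095 [0.4554 0.2426 0.0945] 0.0005
  jar tri 0.115 [0.4554 0.2426 0.0945] 0.0005
  jar tri 0.095 [ 0.4222 -0.2673  0.1163] 0.0004
  jar tri 0.115 [ 0.4222 -0.2673  0.1163] 0.0004
ledge scene [653.4  11.3] [ 78.4 318.3] 5.13
ledge top [652.    8.4] [ 80.7 318.1] 5.17
  corner [ 0.7018 -0.1441  0.051 ] 0.0014 [246. 242.] [370. 188.]
  corner [ 0.6281 -0.1497  0.046 ] 0.0006 [271. 228.] [372. 216.]
  corner [0.6006 0.1636 0.0466] 0.0015 [353. 319.] [252. 225.]
  corner [0.6769 0.1686 0.0445] 0.0001 [325. 339.] [251. 197.]
```

Measurements agree: tablet tops triangulate at 14.5–15 mm, jar rims at 94.5 and 116 mm, and the ledge top at 45–51 mm. The large lid (r≈33 mm) is at (0.578,-0.297) and the small one at (0.582,0.288). Next is a helper that works out moves in tool units.

```bash
cat > d.py <<'E'
import sys
from h import *
from scipy.spatial.transform import Rotation as Ro
def delta(x,y,z,yaw=None):
    s=state(); w,a,b,c=s['eef_rot']; R=Ro.from_quat([a,b,c,w]).as_matrix()
    yc=np.degrees(np.arctan2(R[1,0],R[0,0])); 
    tilt=np.degrees(np.arccos(min(1,-R[2,2])))
    if yaw is None: yaw=yc
    dy=(yaw-yc+180)%360-180
    Y=np.radians(yc+dy); T=np.array([[np.cos(Y),np.sin(Y),0],[np.sin(Y),-np.cos(Y),0],[0,0,-1]])
    d=np.array([x,y,z])-s['eef_pos']
    print('t',round(s['t'],2),'pos',s['eef_pos'].round(4),'yaw',round(yc,1),'tilt',round(tilt,2),'F',s['force'].round(1),'gap',round(s['finger_gap'],3),'q',s['q'].round(2))
    print('turn z total',round(-dy/30,3),'| then slide total',(T.T@d/0.2).round(4),'rows>=',int(np.ceil(np.linalg.norm(d)/0.0625)),'| old-axes slide', (R.T@d/0.2).round(4))
if __name__=='__main__': delta(*map(float,sys.argv[1:]))
E
python3 d.py 0.5267 0.0685 0.18 6
```

```text
t 0.2 pos [0.1838 0.5444 0.2555] yaw 71.3 tilt 0.09 F [-0.5 -0.4  0.3] gap 1.002 q [ 1.09  0.21  1.54  0.    1.39 -0.15]
turn z total 2.178 | then slide total [1.4562 2.5454 0.3777] rows>= 10 | old-axes slide [-1.7049  2.3857  0.3796]
```

```bash
python3 -m creep '[{"claw":0.2,"slide":[0,0,0],"turn":[0,0,0.311]},{"claw":0.2,"slide":[0,0,0],"turn":[0,0,0.311]},{"claw":0.2,"slide":[0,0,0],"turn":[0,0,0.311]},{"claw":0.2,"slide":[0,0,0],"turn":[0,0,0.311]},{"claw":0.2,"slide":[0,0,0],"turn":[0,0,0.311]}]' 40
python3 -m creep '[{"claw":0.2,"slide":[0,0,0],"turn":[0,0,0.311]},{"claw":0.2,"slide":[0,0,0],"turn":[0,0,0.312]},{"claw":0.2,"slide":[0.145,0.254,0.03],"turn":[0,0,0]},{"claw":0.2,"slide":[0.145,0.254,0.03],"turn":[0,0,0]},{"claw":0.2,"slide":[0.145,0.254,0.03],"turn":[0,0,0]}]'
python3 -m creep '[{"claw":0.2,"slide":[0.145,0.254,0.03],"turn":[0,0,0]},{"claw":0.2,"slide":[0.145,0.254,0.03],"turn":[0,0,0]},{"claw":0.2,"slide":[0.145,0.254,0.03],"turn":[0,0,0]},{"claw":0.2,"slide":[0.145,0.254,0.03],"turn":[0,0,0]},{"claw":0.2,"slide":[0.145,0.254,0.03],"turn":[0,0,0]}]'
python3 d.py 0.5267 0.0685 0.12 6
```

```text
t: 0.82
eef_pos: [0.1839, 0.5446, 0.2559]
eef_rot: [0.0, 0.977, 0.211, -0.0]
force: [0.3, -0.1, 0.1]
finger_gap: 0.602
t: 1.45
eef_pos: [0.2871, 0.4009, 0.238]
eef_rot: [0.0, 0.999, 0.053, 0.0]
force: [0.7, -0.2, -0.1]
finger_gap: 0.6
t: 2.08
eef_pos: [0.4581, 0.1631, 0.2082]
eef_rot: [-0.0, 0.999, 0.052, 0.0]
force: [0.2, 0.9, 0.8]
finger_gap: 0.602
t 2.08 pos [0.4581 0.1631 0.2082] yaw 6.0 tilt 0.03 F [0.2 0.9 0.8] gap 0.602 q [0.16 0.06 1.81 0.   1.27 0.06]
turn z total -0.001 | then slide total [0.2919 0.5064 0.441 ] rows>= 3 | old-axes slide [0.2918 0.5064 0.441 ]
```

```bash
python3 -m creep '[{"claw":0.2,"slide":[0.097,0.169,0.1],"turn":[0,0,0]},{"claw":0.2,"slide":[0.097,0.169,0.1],"turn":[0,0,0]},{"claw":0.2,"slide":[0.098,0.168,0.1],"turn":[0,0,0]},{"claw":0.2,"slide":[0,0,0.141],"turn":[0,0,0]},{"claw":0.2,"slide":[0,0,0],"turn":[0,0,0]}]'
python3 - <<'E'
from m import *
C=look('m2'); tablets(C)
E
python3 d.py 0.5267 0.0685 0.04 6
```

```text
t: 2.7
eef_pos: [0.5235, 0.0698, 0.1174]
eef_rot: [-0.0, 0.999, 0.052, -0.003]
force: [-0.6, -0.4, 0.4]
finger_gap: 0.598
unmatched scene (array([354.19379845, 278.48449612]), array([0.52751567, 0.07060659, 0.014     ]), -83.1151123046875, [np.float64(25.8), np.float64(35.2)])
unmatched scene (array([379.13242009, 261.10958904]), array([0.44759329, 0.06359907, 0.014     ]), -69.49240303039551, [np.float64(26.9), np.float64(35.2)])
tab tri [ 0.5153 -0.0542  0.0146] e 0.0007 scene [ 0.5151 -0.0535] top [ 0.5156 -0.0545] longaxis deg 3.2 0.4 [np.float64(25.4), np.float64(35.0)] [np.float64(21.2), np.float64(32.0)] px [329.6 240.9] [335. 260.]
n 3 1
t 2.8 pos [0.5257 0.0705 0.1203] yaw 6.0 tilt 0.03 F [-0.5  0.7  0.7] gap 0.604 q [-0.03  0.27  1.77  0.    1.1  -0.13]
turn z total 0.0 | then slide total [0.0039 0.0103 0.4013] rows>= 2 | old-axes slide [0.0041 0.0104 0.4013]
```

View pics/m2_scene.png

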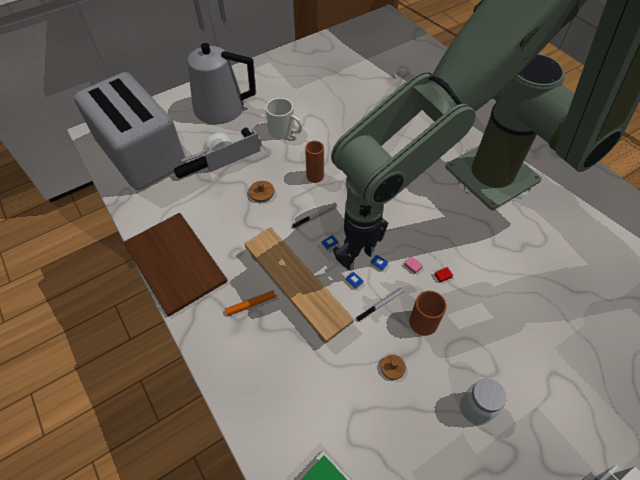

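The scene view shows the gripper above tablet A at (354,280), and nothing has been moved. I'll descend to 40 mm and close, to learn how far the fingertips reach.

```bash
python3 -m creep '[{"claw":0.1,"slide":[0.002,0.005,0.2],"turn":[0,0,0]},{"claw":0.1,"slide":[0.002,0.005,0.2],"turn":[0,0,0]},{"claw":0.1,"slide":[0,0,0],"turn":[0,0,0]},{"claw":-0.6,"slide":[0,0,0],"turn":[0,0,0]},{"claw":-0.6,"slide":[0,0,0],"turn":[0,0,0]}]' 30
python3 -m creep '[{"claw":-0.6,"slide":[0,0,0],"turn":[0,0,0]},{"claw":-0.6,"slide":[0,0,0],"turn":[0,0,0]},{"claw":-0.6,"slide":[0,0,0],"turn":[0,0,0]},{"claw":-0.6,"slide":[0,0,0],"turn":[0,0,0]},{"claw":-0.6,"slide":[0,0,0],"turn":[0,0,0]}]'
python3 d.py 0.5267 0.0685 0.028 6
```

```text
t: 3.42
eef_pos: [0.529, 0.0686, 0.0426]
eef_rot: [0.0, 0.999, 0.053, 0.002]
force: [0.6, -0.0, 0.8]
finger_gap: 0.203
t: 4.05
eef_pos: [0.527, 0.0683, 0.0403]
eef_rot: [0.0, 0.999, 0.052, 0.0]
force: [-1.1, -0.0, 2.9]
finger_gap: 0.198
t 4.05 pos [0.527  0.0683 0.0403] yaw 6.0 tilt 0.01 F [-1.1 -0.   2.9] gap 0.198 q [-0.03  0.4   1.8  -0.    0.94 -0.14]
turn z total -0.0 | then slide total [-0.0013 -0.001   0.0616] rows>= 1 | old-axes slide [-0.0013 -0.001   0.0616]
```

It closed to 17 mm with nothing between the fingers, so the tips do reach 25 mm. I'll reopen, go down and grip.

```bash
python3 -m creep '[{"claw":0.1,"slide":[0,0,-0.01],"turn":[0,0,0]},{"claw":0.1,"slide":[0,0,0],"turn":[0,0,0]},{"claw":0.1,"slide":[0,0,0.065],"turn":[0,0,0]},{"claw":0.1,"slide":[0,0,0],"turn":[0,0,0]},{"claw":-0.6,"slide":[0,0,0],"turn":[0,0,0]}]' 40
python3 -m creep '[{"claw":-0.6,"slide":[0,0,0],"turn":[0,0,0]},{"claw":-0.6,"slide":[0,0,0],"turn":[0,0,0]},{"claw":-0.6,"slide":[0,0,0],"turn":[0,0,0]},{"claw":-0.6,"slide":[0,0,-0.2],"turn":[0,0,0]},{"claw":-0.6,"slide":[0,0,-0.3],"turn":[0,0,0]}]'
python3 d.py 0.4555 0.2425 0.16 0
```

```text
t: 4.68
eef_pos: [0.5264, 0.0683, 0.0285]
eef_rot: [-0.0, 0.999, 0.052, -0.001]
force: [0.4, -1.0, 0.7]
finger_gap: 0.352
t: 5.3
eef_pos: [0.5247, 0.0683, 0.1279]
eef_rot: [-0.0, 0.999, 0.052, -0.003]
force: [-0.1, -0.2, 0.9]
finger_gap: 0.303
t 5.3 pos [0.5247 0.0683 0.1279] yaw 6.0 tilt 0.35 F [-0.1 -0.2  0.9] gap 0.303 q [-0.03  0.26  1.77 -0.    1.12 -0.14]
turn z total 0.2 | then slide total [-0.3458 -0.8708 -0.1605] rows>= 4 | old-axes slide [-0.254  -0.9022 -0.1582]
```

Gap is 0.303 (26 mm), so the tablet is held. Carrying it to the wide jar.

```bash
python3 -m creep '[{"claw":-0.6,"slide":[0,0,-0.15],"turn":[0,0,0]},{"claw":-0.6,"slide":[-0.0635,-0.2255,0],"turn":[0,0,0]},{"claw":-0.6,"slide":[-0.0635,-0.2255,0],"turn":[0,0,0]},{"claw":-0.6,"slide":[-0.0635,-0.2255,0],"turn":[0,0,0]},{"claw":-0.6,"slide":[-0.0635,-0.2255,0],"turn":[0,0,0]}]'
python3 - <<'E'
from m import *
C=look('m3'); tablets(C); jars(C,zs=(0.095,))
E
python3 d.py 0.4555 0.2425 0.125
python3 -c "
import cv2
a=cv2.imread('pics/m3_scene.png')[200:380,330:530]; b=cv2.imread('pics/m3_top.png')[190:370,140:340]
cv2.imwrite('pics/m3z.png',cv2.resize(cv2.hconcat([a,b]),None,fx=2,fy=2))"
```

```text
t: 5.92
eef_pos: [0.4568, 0.2436, 0.1592]
eef_rot: [-0.0, 0.999, 0.052, 0.0]
force: [0.9, -0.1, 0.0]
finger_gap: 0.304
unmatched scene (array([439.34126984, 297.31349206]), array([0.38858459, 0.21939466, 0.014     ]), 10.600237846374512, [np.float64(14.7), np.float64(30.9)])
tab tri [0.447  0.0621 0.0146] e 0.0012 scene [0.4466 0.0629] top [0.4475 0.0615] longaxis deg -68.5 -74.6 [np.float64(27.2), np.float64(35.2)] [np.float64(24.8), np.float64(32.9)] px [379.2 261. ] [290.4 285.5]
tab tri [ 0.5153 -0.0542  0.0146] e 0.0007 scene [ 0.5151 -0.0535] top [ 0.5156 -0.0545] longaxis deg 2.1 0.4 [np.float64(26.1), np.float64(35.0)] [np.float64(21.2), np.float64(32.0)] px [329.6 240.9] [335. 260.]
n 3 2
t 6.03 pos [0.4554 0.2458 0.159 ] yaw 6.3 tilt 0.1 F [ 0.3 -1.4  0.1] gap 0.305 q [0.33 0.19 1.78 0.   1.18 0.22]
turn z total -0.0 | then slide total [-0.0013  0.0164  0.1702] rows>= 1 | old-axes slide [-0.0012  0.0167  0.1702]m.py:18: RuntimeWarning: Mean of empty slice.
  x0=np.r_[P.mean(0),np.ptp(P,axis=0).mean()/2]
  ret = um.true_divide(
Traceback (most recent call last):
  File "m.py", line 85, in jars
    x,e=circ(W[sel]); pc=proj(c,[x[0],x[1],base+z])
        ~~~~^^^^^^^^
  File "m.py", line 18, in circ
    x0=np.r_[P.mean(0),np.ptp(P,axis=0).mean()/2]
                       ~~~~~~^^^^^^^^^^
ValueError: zero-size array to reduction operation maximum which has no identity
```

View pics/m3z.png

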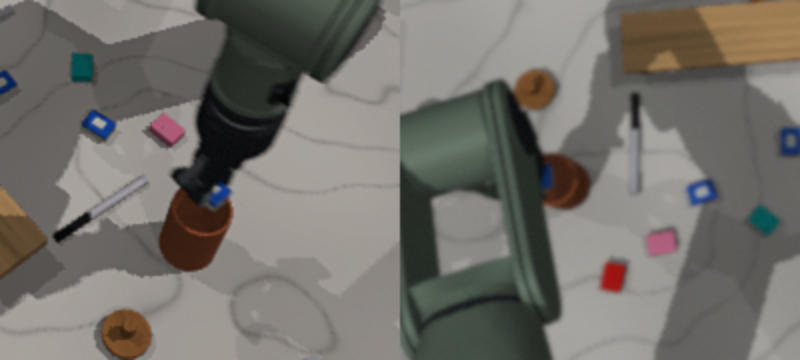

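The tablet is over the mouth, at top pixel ≈(212,280) against a rim centre of (214,279). Lower and release.

```bash
python3 -c "
from m import *
import sys
c=read_camera('scene'); print(ray(c,439.3,297.3,.143))"
python3 -m creep '[{"claw":-0.6,"slide":[-0.001,0.015,0.10],"turn":[0,0,0]},{"claw":-0.6,"slide":[0,0,0.07],"turn":[0,0,0]},{"claw":-0.6,"slide":[0,0,0.01],"turn":[0,0,0]},{"claw":-0.6,"slide":[0,0,0],"turn":[0,0,0]},{"claw":0.1,"slide":[0,0,0],"turn":[0,0,0]}]'
python3 -m creep '[{"claw":0.1,"slide":[0,0,0],"turn":[0,0,0]},{"claw":0.1,"slide":[0,0,0],"turn":[0,0,0]},{"claw":0.1,"slide":[0,0,-0.15],"turn":[0,0,0]},{"claw":0.1,"slide":[0,0,-0.15],"turn":[0,0,0]},{"claw":0.1,"slide":[0,0,0],"turn":[0,0,0]}]'
python3 d.py 0.447 0.0622 0.10 20
```

```text
[0.45431343 0.25517074 0.143     ]
t: 6.7
eef_pos: [0.4583, 0.2394, 0.1238]
eef_rot: [-0.0, 0.999, 0.052, 0.001]
force: [-0.2, 0.1, -0.1]
finger_gap: 0.498
t: 7.32
eef_pos: [0.4598, 0.2402, 0.1861]
eef_rot: [-0.001, 0.999, 0.052, 0.003]
force: [0.2, 0.3, -0.2]
finger_gap: 0.55
t 7.33 pos [0.4598 0.2402 0.1861] yaw 6.0 tilt 0.39 F [ 0.2  0.3 -0.2] gap 0.55 q [0.31 0.15 1.76 0.   1.22 0.21]
turn z total -0.467 | then slide total [-0.3645  0.8147  0.4305] rows>= 4 | old-axes slide [-0.1595  0.8793  0.4282]
```

```bash
python3 -m creep '[{"claw":0.1,"slide":[0,0,0],"turn":[0,0,-0.233]},{"claw":0.1,"slide":[0,0,0],"turn":[0,0,-0.234]},{"claw":0.1,"slide":[-0.091,0.204,0],"turn":[0,0,0]},{"claw":0.1,"slide":[-0.091,0.204,0],"turn":[0,0,0]},{"claw":0.1,"slide":[-0.091,0.204,0.1],"turn":[0,0,0]}]'
python3 - <<'E'
from m import *
C=look('m4'); tablets(C)
E
python3 d.py 0.447 0.0622 0.10 20
python3 -c "
import cv2
a=cv2.imread('pics/m4_scene.png')[200:380,330:530]; b=cv2.imread('pics/m4_top.png')[190:370,140:340]
cv2.imwrite('pics/m4z.png',cv2.resize(cv2.hconcat([a,b]),None,fx=2,fy=2))"
```

```text
t: 7.95
eef_pos: [0.4488, 0.1047, 0.1633]
eef_rot: [0.0, 0.985, 0.174, 0.001]
force: [-0.0, 0.2, -0.1]
finger_gap: 0.547
tab tri [0.447  0.0621 0.0142] e 0.0009 scene [0.4469 0.0629] top [0.4473 0.0616] longaxis deg -69.5 -73.5 [np.float64(26.9), np.float64(35.2)] [np.float64(24.8), np.float64(36.1)] px [379.  261.1] [290.4 285.5]
tab tri [ 0.5153 -0.0542  0.0146] e 0.0007 scene [ 0.5151 -0.0535] top [ 0.5156 -0.0545] longaxis deg 2.1 0.4 [np.float64(26.1), np.float64(35.0)] [np.float64(21.2), np.float64(31.9)] px [329.6 240.9] [335. 260.]
n 2 2
t 8.05 pos [0.4454 0.1026 0.16  ] yaw 19.8 tilt 0.39 F [-0.7  0.8  0.1] gap 0.55 q [ 0.04  0.07  1.91 -0.    1.17 -0.31]
turn z total -0.008 | then slide total [-0.0613  0.1925  0.2998] rows>= 2 | old-axes slide [-0.0584  0.193   0.3001]
```

View pics/m4z.png

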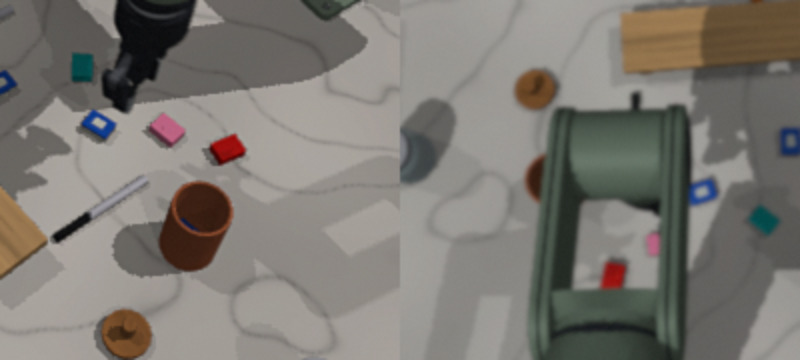

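Tablet A is in the jar; its blue shows inside. Now going down on tablet B.

```bash
python3 -m creep '[{"claw":0.1,"slide":[-0.03,0.096,0.1],"turn":[0,0,0]},{"claw":0.1,"slide":[-0.03,0.096,0.1],"turn":[0,0,0]},{"claw":0.1,"slide":[0,0,0.2],"turn":[0,0,0]},{"claw":0.1,"slide":[0,0,0],"turn":[0,0,0]},{"claw":0.1,"slide":[0,0,0],"turn":[0,0,0]}]'
python3 d.py 0.447 0.0622 0.0285 20
```

```text
t: 8.68
eef_pos: [0.4504, 0.066, 0.0836]
eef_rot: [-0.0, 0.985, 0.174, 0.0]
force: [0.3, -0.2, 0.1]
finger_gap: 0.551
t 8.68 pos [0.4504 0.066  0.0836] yaw 20.0 tilt 0.02 F [ 0.3 -0.2  0.1] gap 0.551 q [-0.04  0.18  1.97  0.    0.98 -0.39]
turn z total 0.001 | then slide total [-0.0226  0.0123  0.2755] rows>= 1 | old-axes slide [-0.0227  0.0122  0.2754]
```

```bash
python3 -m creep '[{"claw":0.1,"slide":[-0.022,0.012,0.1],"turn":[0,0,0]},{"claw":0.1,"slide":[0,0,0.175],"turn":[0,0,0]},{"claw":0.1,"slide":[0,0,0],"turn":[0,0,0]},{"claw":-0.6,"slide":[0,0,0],"turn":[0,0,0]},{"claw":-0.6,"slide":[0,0,0],"turn":[0,0,0]}]'
python3 -m creep '[{"claw":-0.6,"slide":[0,0,0],"turn":[0,0,0]},{"claw":-0.6,"slide":[0,0,0],"turn":[0,0,0]},{"claw":-0.6,"slide":[0,0,-0.2],"turn":[0,0,0]},{"claw":-0.6,"slide":[0,0,-0.25],"turn":[0,0,0]},{"claw":-0.6,"slide":[0,0,-0.2],"turn":[0,0,0]}]'
python3 d.py 0.4555 0.2425 0.16
```

```text
t: 9.3
eef_pos: [0.4488, 0.0619, 0.0301]
eef_rot: [0.0, 0.985, 0.174, 0.002]
force: [-0.2, 1.0, 3.7]
finger_gap: 0.3
t: 9.93
eef_pos: [0.4473, 0.0618, 0.1607]
eef_rot: [0.0, 0.985, 0.174, 0.001]
force: [1.4, 0.4, -1.7]
finger_gap: 0.301
t 9.93 pos [0.4473 0.0618 0.1607] yaw 20.0 tilt 0.15 F [ 1.4  0.4 -1.7] gap 0.301 q [-0.05  0.05  1.93  0.    1.16 -0.4 ]
turn z total -0.0 | then slide total [ 0.3476 -0.835   0.0033] rows>= 3 | old-axes slide [ 0.3476 -0.8351  0.0033]
```

```bash
python3 -m creep '[{"claw":-0.6,"slide":[0.087,-0.209,0],"turn":[0,0,0]},{"claw":-0.6,"slide":[0.087,-0.209,0],"turn":[0,0,0]},{"claw":-0.6,"slide":[0.087,-0.209,0],"turn":[0,0,0]},{"claw":-0.6,"slide":[0.087,-0.209,0],"turn":[0,0,0]},{"claw":-0.6,"slide":[0,0,0],"turn":[0,0,0]}]'
python3 d.py 0.4555 0.2425 0.125
```

```text
t: 10.55
eef_pos: [0.455, 0.2453, 0.1589]
eef_rot: [-0.0, 0.984, 0.176, 0.001]
force: [-0.2, -0.3, -0.4]
finger_gap: 0.303
t 10.55 pos [0.455  0.2453 0.1589] yaw 20.3 tilt 0.11 F [-0.2 -0.3 -0.4] gap 0.303 q [ 0.33  0.19  1.78  0.    1.17 -0.03]
turn z total -0.0 | then slide total [-0.0023  0.0143  0.1693] rows>= 1 | old-axes slide [-0.0027  0.0143  0.1693]
```

```bash
python3 -m creep '[{"claw":-0.6,"slide":[0,0.01,0.10],"turn":[0,0,0]},{"claw":-0.6,"slide":[0,0,0.075],"turn":[0,0,0]},{"claw":-0.6,"slide":[0,0,0],"turn":[0,0,0]},{"claw":-0.6,"slide":[0,0,0],"turn":[0,0,0]},{"claw":0.1,"slide":[0,0,0],"turn":[0,0,0]}]'
python3 -m creep '[{"claw":0.1,"slide":[0,0,0],"turn":[0,0,0]},{"claw":0.1,"slide":[0,0,0],"turn":[0,0,0]},{"claw":0.1,"slide":[0,0,-0.2],"turn":[0,0,0]},{"claw":0.1,"slide":[0,0,-0.15],"turn":[0,0,-0.3]},{"claw":0.1,"slide":[0,0,0],"turn":[0,0,-0.3]}]'
python3 d.py 0.5155 -0.0541 0.12 91
```

```text
t: 11.18
eef_pos: [0.4563, 0.2409, 0.1239]
eef_rot: [-0.0, 0.985, 0.174, 0.001]
force: [-0.9, 0.5, -0.2]
finger_gap: 0.498
t: 11.8
eef_pos: [0.4579, 0.2417, 0.1967]
eef_rot: [0.0, 0.945, 0.328, 0.004]
force: [0.8, 0.2, -0.1]
finger_gap: 0.547
t 11.8 pos [0.4579 0.2417 0.1967] yaw 38.3 tilt 0.42 F [ 0.8  0.2 -0.1] gap 0.547 q [ 0.32  0.14  1.75 -0.    1.25 -0.35]
turn z total -1.756 | then slide total [-1.4837  0.2622  0.3833] rows>= 5 | old-axes slide [-0.6934  1.3381  0.3819]
```

```bash
python3 -m creep '[{"claw":0.1,"slide":[0,0,0],"turn":[0,0,-0.35]},{"claw":0.1,"slide":[0,0,0],"turn":[0,0,-0.35]},{"claw":0.1,"slide":[0,0,0],"turn":[0,0,-0.35]},{"claw":0.1,"slide":[0,0,0],"turn":[0,0,-0.35]},{"claw":0.1,"slide":[0,0,0],"turn":[0,0,-0.35]}]'
python3 -m creep '[{"claw":0.1,"slide":[-0.29,0.052,0],"turn":[0,0,0]},{"claw":0.1,"slide":[-0.29,0.052,0],"turn":[0,0,0]},{"claw":0.1,"slide":[-0.29,0.052,0],"turn":[0,0,0]},{"claw":0.1,"slide":[-0.29,0.052,0.05],"turn":[0,0,0]},{"claw":0.1,"slide":[-0.29,0.052,0.05],"turn":[0,0,0]}]'
python3 - <<'E'
from m import *
C=look('m5'); tablets(C)
try: jars(C)
except Exception as e: print(e)
E
python3 d.py 0.5155 -0.0541 0.08 91
python3 -c "
import cv2
a=cv2.imread('pics/m5_scene.png')[200:380,300:500]; b=cv2.imread('pics/m5_top.png')[190:370,160:360]
cv2.imwrite('pics/m5z.png',cv2.resize(cv2.hconcat([a,b]),None,fx=2,fy=2))"
```

```text
t: 12.42
eef_pos: [0.4556, 0.2409, 0.1932]
eef_rot: [0.0, 0.702, 0.712, 0.0]
force: [0.5, -0.2, -0.2]
finger_gap: 0.549
t: 13.05
eef_pos: [0.5106, -0.0506, 0.1734]
eef_rot: [0.001, 0.704, 0.71, 0.0]
force: [0.8, -0.2, -0.1]
finger_gap: 0.549
unmatched scene (array([329.61502347, 240.90610329]), array([ 0.51606735, -0.05250242,  0.014     ]), 2.0723414421081543, [np.float64(26.1), np.float64(35.0)])
n 1 1
jar scene z 0.095 [0.4554 0.2431 0.0307] res 0.0003 px [430.6 303.6]
jar scene z 0.115 [0.4651 0.2486 0.03  ] res 0.0003 px [430.6 303.6]
jar scene z 0.095 [ 0.8759 -0.2104  0.0752] res 0.0074 px [163.2 245.8]
jar scene z 0.115 [ 0.8765 -0.1951  0.0736] res 0.0073 px [163.2 245.8]
jar scene z 0.095 [ 0.4096 -0.2947  0.0138] res 0.001 px [312.6 144.5]
jar scene z 0.115 [ 0.4202 -0.2777  0.0135] res 0.0009 px [312.6 144.5]
jar top z 0.095 [ 0.4235 -0.2715  0.0222] res 0.0007 px [424.3 294.2]
jar top z 0.115 [ 0.4223 -0.2675  0.0218] res 0.0007 px [424.3 294.2]
jar top z 0.095 [0.4549 0.2403 0.0288] res 0.0006 px [215.5 279.3]
jar top z 0.115 [0.4532 0.2358 0.0283] res 0.0006 px [215.5 279.3]
jar top z 0.095 [ 0.8039 -0.2032  0.1222] res 0.0101 px [394.  145.5]
jar top z 0.115 [ 0.7964 -0.2003  0.1201] res 0.01 px [394.  145.5]
  jar tri 0.095 [0.4546 0.2416 0.092 ] 0.0013
  jar tri 0.115 [0.4546 0.2416 0.092 ] 0.0013
  jar tri 0.095 [ 0.4236 -0.2674  0.1245] 0.0037
  jar tri 0.115 [ 0.4236 -0.2674  0.1246] 0.0037
t 13.15 pos [ 0.5106 -0.0539  0.1725] yaw 90.1 tilt 0.12 F [-0.4  0.2  0.2] gap 0.551 q [-0.27  0.16  1.78 -0.    1.2  -1.84]
turn z total -0.029 | then slide total [-0.0015  0.0243  0.4626] rows>= 2 | old-axes slide [-2.000e-04  2.440e-02  4.626e-01]
```

View pics/m5z.png

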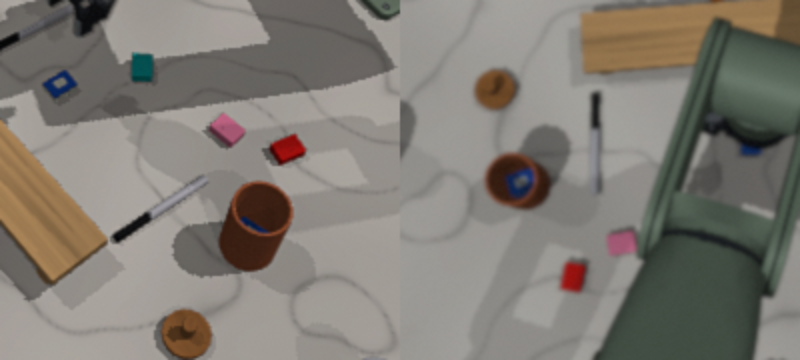

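Tablets A and B are stacked in the jar, and the third is unmoved at scene (330,241). Descending on it.

```bash
python3 -m creep '[{"claw":0.1,"slide":[0,0.024,0.1],"turn":[0,0,-0.03]},{"claw":0.1,"slide":[0,0,0.2],"turn":[0,0,0]},{"claw":0.1,"slide":[0,0,0.15],"turn":[0,0,0]},{"claw":0.1,"slide":[0,0,0],"turn":[0,0,0]},{"claw":0.1,"slide":[0,0,0],"turn":[0,0,0]}]'
python3 d.py 0.5155 -0.0541 0.0285 91
```

```text
t: 13.78
eef_pos: [0.5158, -0.0484, 0.0842]
eef_rot: [0.001, 0.698, 0.716, 0.0]
force: [0.8, 0.0, 0.2]
finger_gap: 0.548
t 13.78 pos [ 0.5158 -0.0484  0.0842] yaw 91.4 tilt 0.1 F [0.8 0.  0.2] gap 0.548 q [-0.26  0.3   1.82  0.    1.02 -1.86]
turn z total 0.015 | then slide total [-0.0285 -0.0022  0.2787] rows>= 1 | old-axes slide [-0.0284 -0.0029  0.2788]
```

```bash
python3 -m creep '[{"claw":0.1,"slide":[-0.02,-0.002,0.1],"turn":[0,0,0]},{"claw":0.1,"slide":[0,0,0.178],"turn":[0,0,0]},{"claw":0.1,"slide":[0,0,0],"turn":[0,0,0]},{"claw":-0.6,"slide":[0,0,0],"turn":[0,0,0]},{"claw":-0.6,"slide":[0,0,0],"turn":[0,0,0]}]'
python3 d.py 0.5155 -0.0541 0.0285 91
python3 -m creep '[{"claw":-0.6,"slide":[0,0,0],"turn":[0,0,0]},{"claw":-0.6,"slide":[0,0,0],"turn":[0,0,0]},{"claw":-0.6,"slide":[0,0,-0.2],"turn":[0,0,0]},{"claw":-0.6,"slide":[0,0,-0.25],"turn":[0,0,0]},{"claw":-0.6,"slide":[0,0,-0.2],"turn":[0,0,0]}]'
python3 d.py 0.4555 0.2425 0.16
```

```text
t: 14.4
eef_pos: [0.5166, -0.0531, 0.0297]
eef_rot: [0.002, 0.698, 0.716, 0.001]
force: [0.6, 0.4, 4.7]
finger_gap: 0.3
t 14.4 pos [ 0.5166 -0.0531  0.0297] yaw 91.4 tilt 0.26 F [0.6 0.4 4.7] gap 0.3 q [-0.27  0.4   1.84 -0.    0.9  -1.86]
turn z total 0.014 | then slide total [-0.005  -0.0058  0.006 ] rows>= 1 | old-axes slide [-0.0049 -0.0059  0.006 ]
t: 15.02
eef_pos: [0.5152, -0.0528, 0.1601]
eef_rot: [0.001, 0.698, 0.716, 0.001]
force: [0.1, -0.4, -0.8]
finger_gap: 0.302
t 15.03 pos [ 0.5152 -0.0528  0.1601] yaw 91.4 tilt 0.14 F [ 0.1 -0.4 -0.8] gap 0.302 q [-0.27  0.19  1.78 -0.    1.17 -1.86]
turn z total -0.0 | then slide total [ 1.4833e+00 -2.6220e-01  3.0000e-04] rows>= 5 | old-axes slide [ 1.4833e+00 -2.6220e-01 -1.4000e-03]
```

```bash
python3 -m creep '[{"claw":-0.6,"slide":[0.296,-0.052,0],"turn":[0,0,0]},{"claw":-0.6,"slide":[0.297,-0.053,0],"turn":[0,0,0]},{"claw":-0.6,"slide":[0.297,-0.053,0],"turn":[0,0,0]},{"claw":-0.6,"slide":[0.297,-0.052,0],"turn":[0,0,0]},{"claw":-0.6,"slide":[0.296,-0.052,0],"turn":[0,0,0]}]'
python3 -m creep '[{"claw":-0.6,"slide":[0,0,0.08],"turn":[0,0,0]},{"claw":-0.6,"slide":[0,0,0],"turn":[0,0,0]},{"claw":-0.6,"slide":[0,0,0],"turn":[0,0,0]},{"claw":-0.6,"slide":[0,0,0],"turn":[0,0,0]},{"claw":-0.6,"slide":[0,0,0],"turn":[0,0,0]}]'
python3 d.py 0.4555 0.2425 0.125
```

```text
t: 15.65
eef_pos: [0.4546, 0.2444, 0.1583]
eef_rot: [0.0, 0.698, 0.716, 0.001]
force: [1.3, -0.5, -0.4]
finger_gap: 0.301
t: 16.27
eef_pos: [0.4557, 0.2418, 0.1419]
eef_rot: [0.0, 0.699, 0.715, 0.0]
force: [0.1, -0.2, 0.2]
finger_gap: 0.302
t 16.27 pos [0.4557 0.2418 0.1419] yaw 91.3 tilt 0.04 F [ 0.1 -0.2  0.2] gap 0.302 q [ 0.32  0.21  1.79 -0.    1.14 -1.27]
turn z total -0.0 | then slide total [ 0.0038 -0.0008  0.0844] rows>= 1 | old-axes slide [ 0.0037 -0.0008  0.0844]
```

```bash
python3 -m creep '[{"claw":-0.6,"slide":[0,0,0.085],"turn":[0,0,0]},{"claw":-0.6,"slide":[0,0,0],"turn":[0,0,0]},{"claw":-0.6,"slide":[0,0,0],"turn":[0,0,0]},{"claw":0.1,"slide":[0,0,0],"turn":[0,0,0]},{"claw":0.1,"slide":[0,0,0],"turn":[0,0,0]}]'
python3 -m creep '[{"claw":0.1,"slide":[0,0,0],"turn":[0,0,0]},{"claw":0.1,"slide":[0,0,-0.2],"turn":[0,0,0]},{"claw":1,"slide":[0.1,0.2,-0.2],"turn":[0,0,0]},{"claw":1,"slide":[0.2,0.2,0],"turn":[0,0,0]},{"claw":1,"slide":[0.2,0,0],"turn":[0,0,0]}]'
python3 - <<'E'
from m import *
C=look('m6'); tablets(C)
try: jars(C); lids(C)
except Exception as e: print(e)
E
python3 d.py 0.4555 0.2425 0.15 90
python3 -c "
import cv2
a=cv2.imread('pics/m6_scene.png')[200:380,300:500]; b=cv2.imread('pics/m6_top.png')[190:370,160:360]
cv2.imwrite('pics/m6z.png',cv2.resize(cv2.hconcat([a,b]),None,fx=2,fy=2))"
```

```text
t: 16.9
eef_pos: [0.4553, 0.2427, 0.1248]
eef_rot: [0.0, 0.698, 0.716, 0.0]
force: [0.4, -0.1, -0.5]
finger_gap: 0.55
t: 17.52
eef_pos: [0.5358, 0.3454, 0.2058]
eef_rot: [0.001, 0.699, 0.715, 0.002]
force: [0.3, 0.2, -0.5]
finger_gap: 1.003
n 0 1
jar scene z 0.095 [0.4526 0.2569 0.0424] res 0.0019 px [435.9 307.9]
jar scene z 0.115 [0.4623 0.262  0.0414] res 0.0018 px [435.9 307.8]
jar scene z 0.095 [ 0.8756 -0.2088  0.0759] res 0.0062 px [163.5 246.3]
jar scene z 0.115 [ 0.8762 -0.1936  0.0743] res 0.0061 px [163.5 246.3]
jar scene z 0.095 [ 0.4112 -0.2852  0.0221] res 0.0006 px [314.1 146.8]
jar scene z 0.115 [ 0.4218 -0.2684  0.0216] res 0.0005 px [314.1 146.8]
jar top z 0.095 [ 0.4228 -0.2713  0.0223] res 0.0006 px [424.2 294.4]
jar top z 0.115 [ 0.4216 -0.2673  0.0219] res 0.0006 px [424.2 294.4]
jar top z 0.095 [0.4547 0.2401 0.0288] res 0.0005 px [215.5 279.3]
jar top z 0.115 [0.453  0.2357 0.0283] res 0.0005 px [215.5 279.3]
jar top z 0.095 [ 0.8041 -0.203   0.1223] res 0.0105 px [393.9 145.5]
jar top z 0.115 [ 0.7966 -0.2001  0.1202] res 0.0103 px [393.9 145.5]
  jar tri 0.095 [0.4514 0.2485 0.0822] 0.0099
  jar tri 0.115 [0.4514 0.2484 0.0824] 0.0099
  jar tri 0.095 [ 0.4219 -0.2674  0.1157] 0.0006
  jar tri 0.115 [ 0.4219 -0.2674  0.1157] 0.0006
lid scene [0.5827 0.2903 0.0251] res 0.0005 ell [392.7 366.6]
lid scene [ 0.5787 -0.2945  0.0332] res 0.0007 ell [261.  190.6]
lid top [ 0.5774 -0.2968  0.0302] res 0.0005 ell [426.3 237.9]
lid top [0.5814 0.2862 0.0225] res 0.0005 ell [207.3 234.4]
  lid tri [0.5817 0.2885 0.0079] 0.0015
  lid tri [ 0.5778 -0.2976  0.0097] 0.0003
t 17.62 pos [0.5326 0.3479 0.2045] yaw 91.6 tilt 0.12 F [0.7 0.7 0.1] gap 0.999 q [ 0.44  0.38  1.44  0.    1.33 -1.16]
turn z total 0.053 | then slide total [-0.527  -0.3856  0.2726] rows>= 3 | old-axes slide [-0.5167 -0.4002  0.2714]
```

View pics/m6z.png

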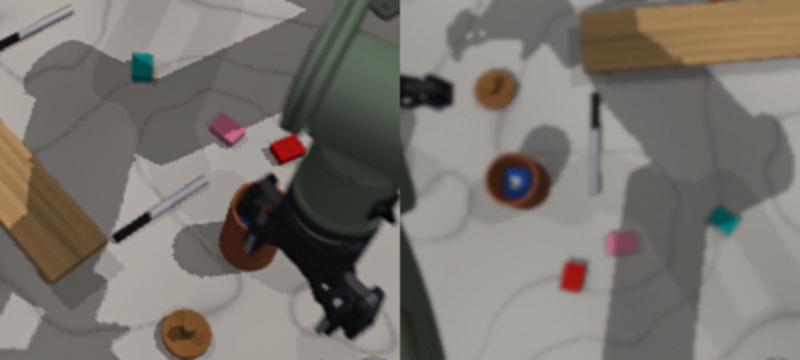

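View pics/m6_top.png

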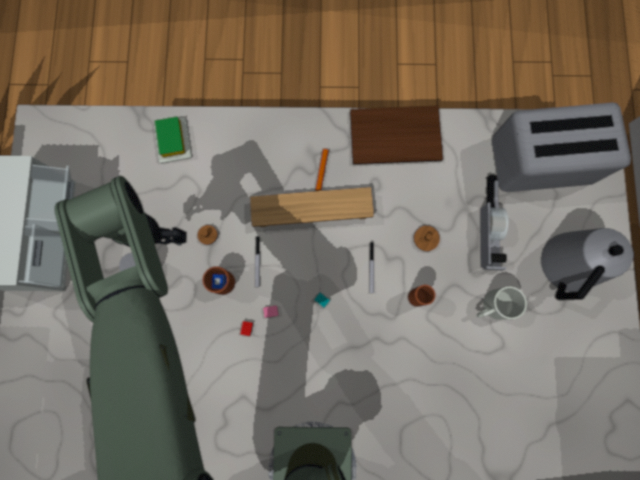

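All three tablets are in the wide jar, its mouth at top (218,281), and none are left on the counter. Next I'll grasp the wide jar.

```bash
python3 -m creep '[{"claw":1,"slide":[-0.172,-0.133,0],"turn":[0,0,0]},{"claw":1,"slide":[-0.172,-0.133,0],"turn":[0,0,0]},{"claw":1,"slide":[-0.172,-0.133,0.1],"turn":[0,0,0]},{"claw":1,"slide":[0,0,0],"turn":[0,0,0]},{"claw":1,"slide":[0,0,0],"turn":[0,0,0]}]'
python3 d.py 0.455 0.242 0.14
```

```text
t: 18.25
eef_pos: [0.4558, 0.2392, 0.185]
eef_rot: [0.0, 0.699, 0.715, 0.001]
force: [-0.3, 1.1, -0.4]
finger_gap: 0.998
t 18.25 pos [0.4558 0.2392 0.185 ] yaw 91.4 tilt 0.09 F [-0.3  1.1 -0.4] gap 0.998 q [ 0.32  0.15  1.76  0.    1.23 -1.28]
turn z total -0.0 | then slide total [ 0.014  -0.0037  0.2252] rows>= 1 | old-axes slide [ 0.0139 -0.004   0.2252]
```

```bash
python3 -m creep '[{"claw":1,"slide":[0.012,-0.003,0.1],"turn":[0,0,0]},{"claw":1,"slide":[0,0,0.1],"turn":[0,0,0]},{"claw":1,"slide":[0,0,0],"turn":[0,0,0]},{"claw":1,"slide":[0,0,0],"turn":[0,0,0]},{"claw":1,"slide":[0,0,0],"turn":[0,0,0]}]'
python3 d.py 0.455 0.242 0.072
python3 - <<'E'
from m import *
C=look('m7')
a=cv2.imread('pics/m7_scene.png')[230:380,350:500]; b=cv2.imread('pics/m7_top.png')[210:360,140:290]
cv2.imwrite('pics/m7z.png',cv2.resize(cv2.hconcat([a,b]),None,fx=2.6,fy=2.6))
E
```

```text
t: 18.88
eef_pos: [0.4558, 0.2423, 0.1458]
eef_rot: [0.001, 0.698, 0.716, 0.001]
force: [0.6, -0.6, 0.5]
finger_gap: 1.002
t 18.88 pos [0.4558 0.2423 0.1458] yaw 91.4 tilt 0.16 F [ 0.6 -0.6  0.5] gap 1.002 q [ 0.32  0.2   1.79 -0.    1.14 -1.27]
turn z total -0.0 | then slide total [-0.0013 -0.0041  0.3691] rows>= 2 | old-axes slide [-0.0016 -0.0051  0.369 ]
```

View pics/m7z.png

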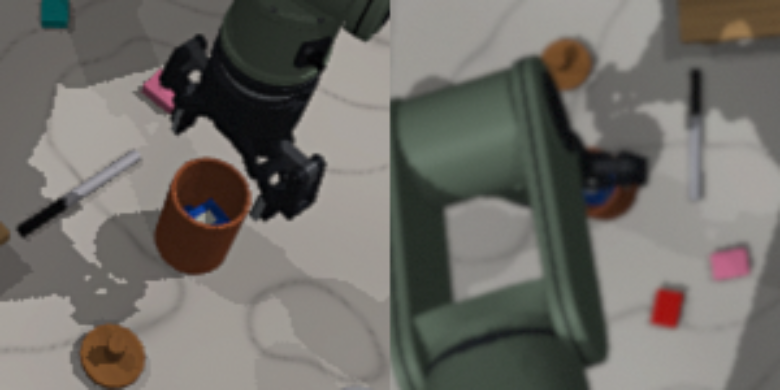

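The open fingers straddle the mouth evenly, at scene-crop (178,125) and (265,210). Descending in steps.

```bash
python3 -m creep '[{"claw":1,"slide":[0,0,0.08],"turn":[0,0,0]},{"claw":1,"slide":[0,0,0.08],"turn":[0,0,0]},{"claw":1,"slide":[0,0,0],"turn":[0,0,0]},{"claw":1,"slide":[0,0,0],"turn":[0,0,0]},{"claw":1,"slide":[0,0,0],"turn":[0,0,0]}]'
python3 -m creep '[{"claw":1,"slide":[0,0,0.1],"turn":[0,0,0]},{"claw":1,"slide":[0,0,0.1],"turn":[0,0,0]},{"claw":1,"slide":[0,0,0],"turn":[0,0,0]},{"claw":1,"slide":[0,0,0],"turn":[0,0,0]},{"claw":1,"slide":[0,0,0],"turn":[0,0,0]}]'
```

```text
t: 19.6
eef_pos: [0.4551, 0.2419, 0.1129]
eef_rot: [0.0, 0.698, 0.716, 0.0]
force: [-0.3, 0.4, 0.1]
finger_gap: 1.004
t: 20.23
eef_pos: [0.4556, 0.2421, 0.0737]
eef_rot: [0.001, 0.698, 0.716, 0.001]
force: [-0.3, 0.3, 0.5]
finger_gap: 0.999
```

```bash
python3 -m creep '[{"claw":0.3,"slide":[0,0,0],"turn":[0,0,0]},{"claw":0.3,"slide":[0,0,0],"turn":[0,0,0]},{"claw":0.3,"slide":[0,0,0],"turn":[0,0,0]},{"claw":0.3,"slide":[0,0,0],"turn":[0,0,0]},{"claw":0.3,"slide":[0,0,0],"turn":[0,0,0]}]' 60
python3 d.py 0.646 0.090 0.21
python3 -m creep '[{"claw":0.3,"slide":[0,0,-0.03],"turn":[0,0,0]},{"claw":0.3,"slide":[0,0,-0.15],"turn":[0,0,0]},{"claw":0.3,"slide":[0,0,-0.2],"turn":[0,0,0]},{"claw":0.3,"slide":[0,0,-0.2],"turn":[0,0,0]},{"claw":0.3,"slide":[0,0,0],"turn":[0,0,0]}]'
python3 d.py 0.646 0.090 0.19
```

```text
t: 20.85
eef_pos: [0.4554, 0.2422, 0.0736]
eef_rot: [0.0, 0.698, 0.716, 0.001]
force: [-0.7, 1.2, 6.0]
finger_gap: 0.751
t 20.85 pos [0.4554 0.2422 0.0736] yaw 91.4 tilt 0.11 F [-0.7  1.2  6. ] gap 0.751 q [ 0.32  0.31  1.83  0.    0.99 -1.27]
turn z total -0.0 | then slide total [-0.7842  0.9339 -0.6818] rows>= 5 | old-axes slide [-0.7837  0.9351 -0.6807]
t: 21.48
eef_pos: [0.4568, 0.2424, 0.1915]
eef_rot: [0.002, 0.698, 0.716, 0.003]
force: [0.2, -0.4, -4.2]
finger_gap: 0.756
t 21.48 pos [0.4568 0.2424 0.1915] yaw 91.4 tilt 0.42 F [ 0.2 -0.4 -4.2] gap 0.756 q [ 0.32  0.14  1.76 -0.    1.23 -1.27]
turn z total -0.0 | then slide total [-0.7852  0.927   0.0075] rows>= 4 | old-axes slide [-0.7852  0.9269  0.0123]
```

```bash
python3 -m creep '[{"claw":0.3,"slide":[-0.131,0.1545,0],"turn":[0,0,0]},{"claw":0.3,"slide":[-0.131,0.1545,0],"turn":[0,0,0]},{"claw":0.3,"slide":[-0.131,0.1545,0],"turn":[0,0,0]},{"claw":0.3,"slide":[-0.131,0.1545,0],"turn":[0,0,0]},{"claw":0.3,"slide":[-0.131,0.1545,0],"turn":[0,0,0]}]'
python3 -m creep '[{"claw":0.3,"slide":[-0.131,0.1545,0],"turn":[0,0,0]},{"claw":0.3,"slide":[0,0,0.1],"turn":[0,0,0]},{"claw":0.3,"slide":[0,0,0],"turn":[0,0,0]},{"claw":0.3,"slide":[0,0,0],"turn":[0,0,0]},{"claw":0.3,"slide":[0,0,0],"turn":[0,0,0]}]'
python3 - <<'E'
from m import *
C=look('m8')
jars(C,0.075,(0.095,))
a=cv2.imread('pics/m8_scene.png')[180:380,230:430]; b=cv2.imread('pics/m8_top.png')[150:350,200:400]
cv2.imwrite('pics/m8z.png',cv2.resize(cv2.hconcat([a,b]),None,fx=2,fy=2))
E
python3 d.py 0.6455 0.0895 0.1255
```

```text
t: 22.1
eef_pos: [0.6112, 0.1135, 0.1847]
eef_rot: [-0.002, 0.698, 0.716, -0.002]
force: [0.3, -0.1, -4.5]
finger_gap: 0.756
t: 22.72
eef_pos: [0.6435, 0.09, 0.1688]
eef_rot: [0.0, 0.698, 0.716, 0.0]
force: [-0.7, -0.2, -2.6]
finger_gap: 0.751
jar scene z 0.095 [0.6497 0.061  0.0097] res 0.0004 px [307.5 267.4]
jar scene z 0.095 [ 0.8782 -0.1538  0.0689] res 0.0066 px [163.1 245.6]
jar top z 0.095 [ 0.4188 -0.2559  0.0214] res 0.0005 px [424.  294.2]
jar top z 0.095 [ 0.7774 -0.1918  0.1137] res 0.0104 px [393.7 144.9]
t 22.82 pos [0.6439 0.0898 0.1694] yaw 91.5 tilt 0.08 F [-0.   0.  -4.9] gap 0.756 q [ 0.01  0.44  1.43  0.    1.28 -1.59]
turn z total -0.0 | then slide total [-0.0017  0.0079  0.2193] rows>= 1 | old-axes slide [-0.0017  0.0076  0.2194]
```

View pics/m8z.png

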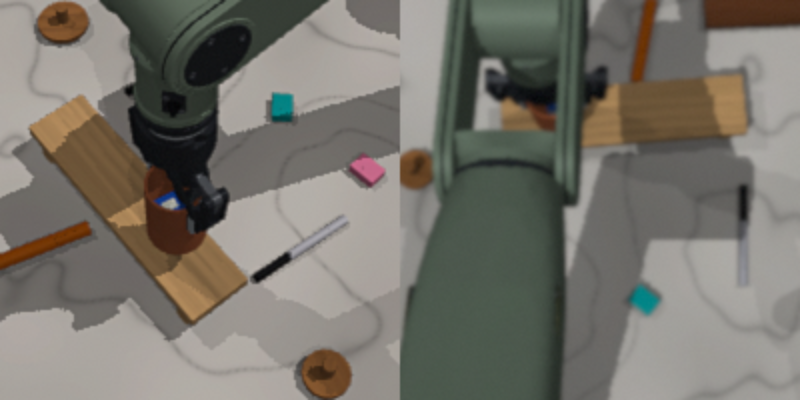

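The jar, with tablets inside, hangs above the ledge near its left end. Lowering it gently to contact.

```bash
python3 -m creep '[{"claw":0.3,"slide":[-0.001,0.008,0.1],"turn":[0,0,0]},{"claw":0.3,"slide":[0,0,0.09],"turn":[0,0,0]},{"claw":0.3,"slide":[0,0,0],"turn":[0,0,0]},{"claw":0.3,"slide":[0,0,0],"turn":[0,0,0]},{"claw":0.3,"slide":[0,0,0],"turn":[0,0,0]}]'
python3 -m creep '[{"claw":0.3,"slide":[0,0,0.01],"turn":[0,0,0]},{"claw":0.3,"slide":[0,0,0.01],"turn":[0,0,0]},{"claw":0.3,"slide":[0,0,0.01],"turn":[0,0,0]},{"claw":0.3,"slide":[0,0,0],"turn":[0,0,0]},{"claw":0.3,"slide":[0,0,0],"turn":[0,0,0]}]'
python3 d.py 0.6455 0.0895 0.1236
```

```text
t: 23.45
eef_pos: [0.6461, 0.089, 0.1313]
eef_rot: [0.001, 0.698, 0.716, 0.001]
force: [-0.2, 0.3, -3.9]
finger_gap: 0.753
t: 24.08
eef_pos: [0.6454, 0.089, 0.1245]
eef_rot: [0.0, 0.698, 0.716, -0.0]
force: [0.5, -0.2, -4.1]
finger_gap: 0.756
t 24.07 pos [0.6454 0.089  0.1245] yaw 91.4 tilt 0.0 F [ 0.5 -0.2 -4.1] gap 0.756 q [ 0.    0.49  1.45 -0.    1.2  -1.59]
turn z total -0.0 | then slide total [0.0027 0.0004 0.0043] rows>= 1 | old-axes slide [0.0027 0.0004 0.0043]
```

```bash
python3 -m creep '[{"claw":0.3,"slide":[0,0,0.006],"turn":[0,0,0]},{"claw":0.3,"slide":[0,0,0],"turn":[0,0,0]},{"claw":0.3,"slide":[0,0,0],"turn":[0,0,0]},{"claw":0.3,"slide":[0,0,0],"turn":[0,0,0]},{"claw":0.3,"slide":[0,0,0],"turn":[0,0,0]}]'
python3 -m creep '[{"claw":0.3,"slide":[0,0,0.005],"turn":[0,0,0]},{"claw":0.3,"slide":[0,0,0],"turn":[0,0,0]},{"claw":0.3,"slide":[0,0,0],"turn":[0,0,0]},{"claw":0.3,"slide":[0,0,0],"turn":[0,0,0]},{"claw":0.3,"slide":[0,0,0],"turn":[0,0,0]}]'
```

```text
t: 24.7
eef_pos: [0.6457, 0.089, 0.1237]
eef_rot: [0.0, 0.698, 0.716, 0.0]
force: [-0.7, 1.2, -0.1]
finger_gap: 0.756
t: 25.32
eef_pos: [0.6458, 0.0891, 0.1237]
eef_rot: [0.0, 0.698, 0.716, 0.0]
force: [-2.4, 0.6, 5.0]
finger_gap: 0.75
```

Contact at z=0.1237, as predicted. Release and lift.

```bash
python3 -m creep '[{"claw":1,"slide":[0,0,0],"turn":[0,0,0]},{"claw":1,"slide":[0,0,0],"turn":[0,0,0]},{"claw":1,"slide":[0,0,0],"turn":[0,0,0]},{"claw":1,"slide":[0,0,-0.05],"turn":[0,0,0]},{"claw":1,"slide":[0,0,-0.15],"turn":[0,0,0]}]'
python3 -m creep '[{"claw":1,"slide":[0,0,-0.2],"turn":[0,0,0]},{"claw":1,"slide":[0,0,-0.1],"turn":[0,0,0]},{"claw":1,"slide":[0,0.2,0],"turn":[0,0,0]},{"claw":0.7,"slide":[-0.2,0.2,0],"turn":[0,0,0]},{"claw":0.7,"slide":[-0.2,0.1,0],"turn":[0,0,0]}]'
python3 d.py 0.422 -0.2674 0.20 90
```

```text
t: 25.95
eef_pos: [0.6439, 0.0889, 0.1609]
eef_rot: [-0.002, 0.698, 0.716, -0.002]
force: [0.7, 0.8, 0.1]
finger_gap: 1.0
t: 26.58
eef_pos: [0.7486, 0.0111, 0.2218]
eef_rot: [0.0, 0.698, 0.716, 0.0]
force: [-0.3, 0.2, -0.6]
finger_gap: 0.847
t 26.57 pos [0.7486 0.0111 0.2218] yaw 91.5 tilt 0.01 F [-0.3  0.2 -0.6] gap 0.847 q [-0.1   0.6   1.08 -0.    1.47 -1.7 ]
turn z total 0.05 | then slide total [-1.3927 -1.6332  0.1089] rows>= 7 | old-axes slide [-1.3498 -1.6688  0.1088]
```

```bash
python3 -m creep '[{"claw":0.7,"slide":[-0.169,-0.208,0],"turn":[0,0,0]},{"claw":0.7,"slide":[-0.169,-0.208,0],"turn":[0,0,0]},{"claw":0.7,"slide":[-0.169,-0.208,0],"turn":[0,0,0]},{"claw":0.7,"slide":[-0.169,-0.208,0],"turn":[0,0,0]},{"claw":0.7,"slide":[-0.169,-0.208,0],"turn":[0,0,0]}]'
python3 -m creep '[{"claw":0.7,"slide":[-0.169,-0.209,0],"turn":[0,0,0]},{"claw":0.7,"slide":[-0.168,-0.209,0],"turn":[0,0,0]},{"claw":0.7,"slide":[-0.168,-0.209,0],"turn":[0,0,0]},{"claw":0.7,"slide":[0,0,0],"turn":[0,0,0]},{"claw":0.7,"slide":[0,0,0],"turn":[0,0,0]}]'
python3 d.py 0.422 -0.2674 0.165
python3 - <<'E'
from m import *
C=look('m9')
jars(C,0.05,(0.095,)); lids(C); tablets(C); ledge(C)
E
```

```text
t: 27.2
eef_pos: [0.542, -0.1635, 0.2221]
eef_rot: [-0.0, 0.698, 0.716, -0.0]
force: [0.2, -0.7, -0.1]
finger_gap: 0.853
t: 27.82
eef_pos: [0.4209, -0.2665, 0.2223]
eef_rot: [0.0, 0.699, 0.715, 0.0]
force: [0.0, -0.2, -0.3]
finger_gap: 0.851
t 27.82 pos [ 0.4209 -0.2665  0.2223] yaw 91.4 tilt 0.04 F [ 0.  -0.2 -0.3] gap 0.851 q [-0.74  0.07  1.76  0.    1.3  -2.33]
turn z total -0.0 | then slide total [-0.0047  0.0055  0.2867] rows>= 1 | old-axes slide [-0.0048  0.0054  0.2867]
jar scene z 0.095 [0.6466 0.0897 0.0308] res 0.0004 px [316.4 282.8]
jar scene z 0.095 [ 0.8769 -0.1727  0.0706] res 0.0067 px [163.3 245.6]
jar scene z 0.095 [ 0.4376 -0.2436  0.0206] res 0.0004 px [314.  146.7]
jar top z 0.095 [0.6427 0.087  0.0316] res 0.0005 px [278.  200.5]
jar top z 0.095 [ 0.7873 -0.1966  0.1156] res 0.0096 px [394.2 144.7]
  jar tri 0.095 [0.6446 0.0873 0.1391] 0.0006
lid scene [0.5827 0.2902 0.0252] res 0.0005 ell [392.7 366.6]
lid scene [ 0.5781 -0.2956  0.0324] res 0.0006 ell [261.  190.3]
lid top [ 0.577  -0.2967  0.0301] res 0.0006 ell [426.2 238.1]
lid top [0.5813 0.2862 0.0226] res 0.0005 ell [207.2 234.4]
  lid tri [0.5816 0.2885 0.0079] 0.0015
  lid tri [ 0.5774 -0.2974  0.011 ] 0.0001
unmatched scene (array([316.12820513, 289.96581197]), array([0.6194343 , 0.04445477, 0.014     ]), -12.617744445800781, [np.float64(23.4), np.float64(33.6)])
n 1 1
ledge scene [659.1 -51.7] [ 78.2 191.7] 5.08
ledge top [652.3   7.9] [ 81.2 318. ] 5.31
  corner [ 0.7037 -0.145   0.0466] 0.0002 [245. 243.] [370. 188.]
  corner [ 0.6282 -0.1474  0.0484] 0.0006 [271. 228.] [371. 216.]
  corner [ 0.6133 -0.1089 -0.0716] 0.089 [309. 270.] [371. 216.]
  corner [0.6679 0.1269 0.18  ] 0.0464 [301. 291.] [251. 197.]
```

View pics/m9_scene.png

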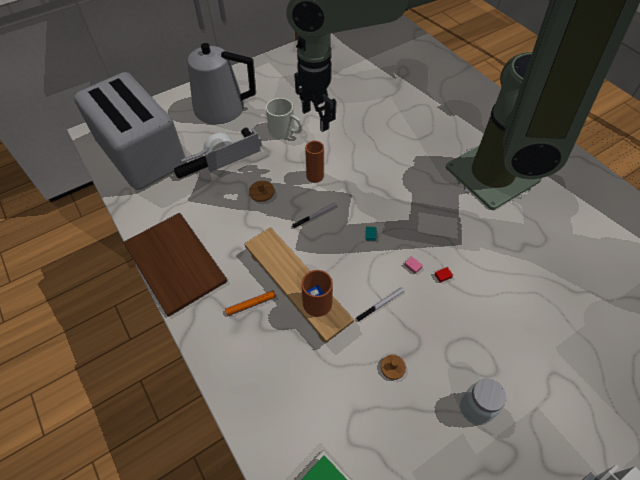

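The wide jar stands on the ledge at scene (316,292), with its rim at (316,283). The gripper is over the narrow jar, so I'll descend on that.

```bash
python3 -m creep '[{"claw":0.7,"slide":[-0.004,0.005,0.2],"turn":[0,0,0]},{"claw":0.7,"slide":[0,0,0.14],"turn":[0,0,0]},{"claw":0.7,"slide":[0,0,0],"turn":[0,0,0]},{"claw":0.7,"slide":[0,0,0],"turn":[0,0,0]},{"claw":0.7,"slide":[0,0,0],"turn":[0,0,0]}]'
python3 d.py 0.422 -0.2674 0.092
```

```text
t: 28.55
eef_pos: [0.423, -0.268, 0.156]
eef_rot: [0.002, 0.698, 0.716, 0.0]
force: [-0.0, 0.5, -0.9]
finger_gap: 0.849
t 28.55 pos [ 0.423 -0.268  0.156] yaw 91.4 tilt 0.19 F [-0.   0.5 -0.9] gap 0.849 q [-0.74  0.16  1.82  0.    1.16 -2.33]
turn z total -0.0 | then slide total [ 0.0031 -0.0047  0.3199] rows>= 2 | old-axes slide [ 0.0039 -0.0055  0.3198]
```

```bash
python3 -m creep '[{"claw":0.7,"slide":[0,0,0.1],"turn":[0,0,0]},{"claw":0.7,"slide":[0,0,0.1],"turn":[0,0,0]},{"claw":0.7,"slide":[0,0,0.12],"turn":[0,0,0]},{"claw":0.7,"slide":[0,0,0],"turn":[0,0,0]},{"claw":0.7,"slide":[0,0,0],"turn":[0,0,0]}]'
python3 -m creep '[{"claw":-0.1,"slide":[0,0,0],"turn":[0,0,0]},{"claw":-0.1,"slide":[0,0,0],"turn":[0,0,0]},{"claw":-0.1,"slide":[0,0,0],"turn":[0,0,0]},{"claw":-0.1,"slide":[0,0,0],"turn":[0,0,0]},{"claw":-0.1,"slide":[0,0,0],"turn":[0,0,0]}]' 60
python3 d.py 0.660 -0.070 0.21
```

```text
t: 29.18
eef_pos: [0.4226, -0.2682, 0.0917]
eef_rot: [0.001, 0.698, 0.716, 0.0]
force: [0.9, -0.0, -0.2]
finger_gap: 0.85
t: 29.8
eef_pos: [0.4227, -0.2685, 0.0919]
eef_rot: [0.002, 0.698, 0.716, 0.0]
force: [-0.7, -1.0, 6.6]
finger_gap: 0.565
t 29.8 pos [ 0.4227 -0.2685  0.0919] yaw 91.4 tilt 0.19 F [-0.7 -1.   6.6] gap 0.565 q [-0.74  0.25  1.86 -0.    1.02 -2.33]
turn z total -0.0 | then slide total [ 0.963   1.2102 -0.5905] rows>= 6 | old-axes slide [ 0.9616  1.2115 -0.59  ]
```

```bash
python3 -m creep '[{"claw":-0.1,"slide":[0,0,-0.04],"turn":[0,0,0]},{"claw":-0.1,"slide":[0,0,-0.2],"turn":[0,0,0]},{"claw":-0.1,"slide":[0,0,-0.2],"turn":[0,0,0]},{"claw":-0.1,"slide":[0,0,-0.15],"turn":[0,0,0]},{"claw":-0.1,"slide":[0.1605,0.2018,0],"turn":[0,0,0]}]'
python3 -m creep '[{"claw":-0.1,"slide":[0.1605,0.2018,0],"turn":[0,0,0]},{"claw":-0.1,"slide":[0.1605,0.2018,0],"turn":[0,0,0]},{"claw":-0.1,"slide":[0.1605,0.2018,0],"turn":[0,0,0]},{"claw":-0.1,"slide":[0.1605,0.2018,0],"turn":[0,0,0]},{"claw":-0.1,"slide":[0.1605,0.2018,0],"turn":[0,0,0]}]'
python3 -m creep '[{"claw":-0.1,"slide":[0,0,0.1],"turn":[0,0,0]},{"claw":-0.1,"slide":[0,0,0],"turn":[0,0,0]},{"claw":-0.1,"slide":[0,0,0],"turn":[0,0,0]},{"claw":-0.1,"slide":[0,0,0],"turn":[0,0,0]},{"claw":-0.1,"slide":[0,0,0],"turn":[0,0,0]}]'
python3 d.py 0.660 -0.070 0.142
python3 - <<'E'
from m import *
C=look('m10')
a=cv2.imread('pics/m10_scene.png')[150:350,200:400]; b=cv2.imread('pics/m10_top.png')[150:350,220:420]
cv2.imwrite('pics/m10z.png',cv2.resize(cv2.hconcat([a,b]),None,fx=2,fy=2))
E
```

```text
t: 30.42
eef_pos: [0.4616, -0.2369, 0.2114]
eef_rot: [0.003, 0.7, 0.714, -0.0]
force: [0.3, 0.2, -2.8]
finger_gap: 0.559
t: 31.05
eef_pos: [0.6593, -0.0675, 0.2072]
eef_rot: [-0.001, 0.698, 0.716, -0.001]
force: [0.8, -1.1, -2.7]
finger_gap: 0.561
t: 31.68
eef_pos: [0.6591, -0.0697, 0.1893]
eef_rot: [0.001, 0.699, 0.715, 0.0]
force: [-0.3, 0.6, -3.8]
finger_gap: 0.565
t 31.68 pos [ 0.6591 -0.0697  0.1893] yaw 91.3 tilt 0.08 F [-0.3  0.6 -3.8] gap 0.565 q [-0.24  0.44  1.37 -0.    1.32 -1.83]
turn z total -0.0 | then slide total [-0.0015  0.0045  0.2363] rows>= 1 | old-axes slide [-0.0015  0.0042  0.2363]
```

View pics/m10z.png

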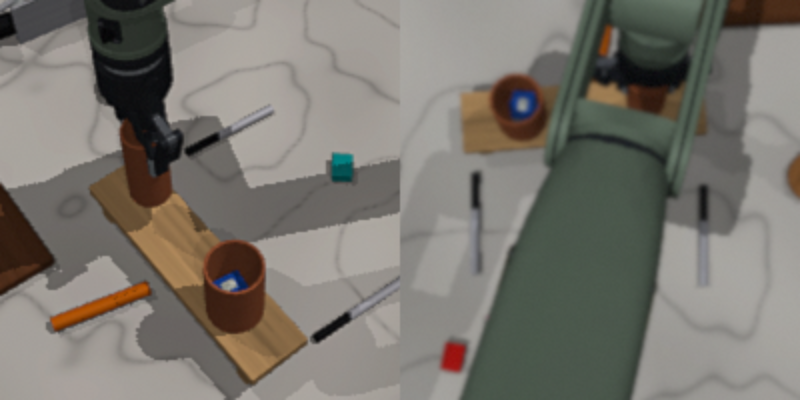

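The narrow jar hangs over the right half of the ledge, and the wide jar holds its tablets at scene-crop (235,285). Lowering to contact.

```bash
python3 -m creep '[{"claw":-0.1,"slide":[-0.001,0.004,0.1],"turn":[0,0,0]},{"claw":-0.1,"slide":[0,0,0.09],"turn":[0,0,0]},{"claw":-0.1,"slide":[0,0,0.025],"turn":[0,0,0]},{"claw":-0.1,"slide":[0,0,0],"turn":[0,0,0]},{"claw":-0.1,"slide":[0,0,0],"turn":[0,0,0]}]'
python3 -m creep '[{"claw":-0.1,"slide":[0,0,0.01],"turn":[0,0,0]},{"claw":-0.1,"slide":[0,0,0],"turn":[0,0,0]},{"claw":-0.1,"slide":[0,0,0.005],"turn":[0,0,0]},{"claw":-0.1,"slide":[0,0,0],"turn":[0,0,0]},{"claw":-0.1,"slide":[0,0,0],"turn":[0,0,0]}]'
```

```text
t: 32.4
eef_pos: [0.6603, -0.0692, 0.1456]
eef_rot: [0.0, 0.698, 0.716, 0.0]
force: [0.6, -0.1, -2.7]
finger_gap: 0.566
t: 33.02
eef_pos: [0.6599, -0.0691, 0.1423]
eef_rot: [0.0, 0.698, 0.716, 0.0]
force: [-0.4, -0.0, -2.3]
finger_gap: 0.561
```

```bash
python3 -m creep '[{"claw":-0.1,"slide":[0,0,0.006],"turn":[0,0,0]},{"claw":-0.1,"slide":[0,0,0],"turn":[0,0,0]},{"claw":-0.1,"slide":[0,0,0],"turn":[0,0,0]},{"claw":-0.1,"slide":[0,0,0],"turn":[0,0,0]},{"claw":-0.1,"slide":[0,0,0],"turn":[0,0,0]}]'
```

```text
t: 33.65
eef_pos: [0.6602, -0.0691, 0.1419]
eef_rot: [0.0, 0.698, 0.716, 0.0]
force: [-2.0, -0.2, 5.3]
finger_gap: 0.563
```

```bash
python3 -m creep '[{"claw":0.7,"slide":[0,0,0],"turn":[0,0,0]},{"claw":0.7,"slide":[0,0,0],"turn":[0,0,0]},{"claw":0.7,"slide":[0,0,0],"turn":[0,0,0]},{"claw":0.7,"slide":[0,0,-0.05],"turn":[0,0,0]},{"claw":0.7,"slide":[0,0,-0.15],"turn":[0,0,0]}]'
python3 -m creep '[{"claw":0.7,"slide":[0,0,-0.2],"turn":[0,0,0]},{"claw":0.2,"slide":[0,0,-0.05],"turn":[0,0,0]},{"claw":0.2,"slide":[-0.25,-0.09,0],"turn":[0,0,0]},{"claw":0.2,"slide":[-0.25,-0.09,0],"turn":[0,0,0]},{"claw":0.2,"slide":[-0.25,-0.09,0],"turn":[0,0,0]}]' 40
python3 - <<'E'
from m import *
C=look('m11')
jars(C,0.05,(0.095,0.115)); lids(C)
E
python3 d.py 0.5776 -0.297 0.15
```

```text
t: 34.28
eef_pos: [0.6584, -0.0688, 0.1795]
eef_rot: [-0.002, 0.698, 0.716, -0.001]
force: [0.2, 1.0, 0.4]
finger_gap: 0.852
t: 34.9
eef_pos: [0.6086, -0.2213, 0.2301]
eef_rot: [-0.001, 0.698, 0.716, -0.0]
force: [0.8, -0.1, -0.7]
finger_gap: 0.6
jar scene z 0.095 [0.6466 0.0896 0.0309] res 0.0004 px [316.4 282.8]
jar scene z 0.115 [0.6525 0.0989 0.0302] res 0.0004 px [316.4 282.8]
jar scene z 0.095 [ 0.6538 -0.0819  0.0233] res 0.0006 px [272.1 228.2]
jar scene z 0.115 [ 0.6595 -0.0687  0.0228] res 0.0006 px [272.1 228.2]
jar scene z 0.095 [ 0.8774 -0.1717  0.0714] res 0.0069 px [163.3 246. ]
jar scene z 0.115 [ 0.8781 -0.1565  0.0698] res 0.0067 px [163.3 246. ]
jar top z 0.095 [0.6434 0.0873 0.031 ] res 0.0006 px [277.8 200.2]
jar top z 0.115 [0.6383 0.0853 0.0305] res 0.0006 px [277.8 200.2]
jar top z 0.095 [ 0.6618 -0.0718  0.0235] res 0.0005 px [343.5 193.5]
jar top z 0.115 [ 0.6564 -0.0711  0.0231] res 0.0005 px [343.5 193.5]
jar top z 0.095 [ 0.8278 -0.1827  0.0904] res 0.0106 px [388.3 129.2]
jar top z 0.115 [ 0.8195 -0.18    0.0888] res 0.0105 px [388.3 129.2]
  jar tri 0.095 [0.6449 0.0876 0.1401] 0.0005
  jar tri 0.115 [0.6449 0.0876 0.1401] 0.0005
  jar tri 0.095 [ 0.6579 -0.0715  0.1604] 0.0005
  jar tri 0.115 [ 0.6579 -0.0715  0.1604] 0.0005
lid scene [0.5827 0.2902 0.0251] res 0.0005 ell [392.7 366.6]
lid scene [ 0.5783 -0.2952  0.0327] res 0.0008 ell [261.  190.4]
lid top [0.5813 0.2862 0.0225] res 0.0006 ell [207.2 234.4]
  lid tri [0.5816 0.2885 0.0078] 0.0014
t 35.0 pos [ 0.6073 -0.2255  0.2301] yaw 91.0 tilt 0.15 F [-0.8  0.6  0.1] gap 0.599 q [-0.49  0.38  1.38 -0.    1.39 -2.08]
turn z total -0.0 | then slide total [-0.3547 -0.155   0.4004] rows>= 2 | old-axes slide [-0.354  -0.1542  0.4013]
```

View pics/m11_scene.png

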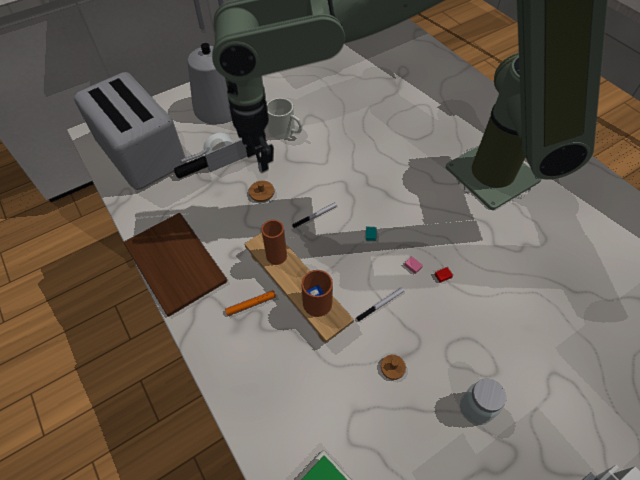

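Both jars stand on the ledge, with rims at scene (316,283) and (272,228). The next target is the wide lid at (261,190).

```bash
python3 -m creep '[{"claw":0.2,"slide":[-0.177,-0.077,0.1],"turn":[0,0,0]},{"claw":0.2,"slide":[-0.177,-0.077,0.1],"turn":[0,0,0]},{"claw":0.2,"slide":[0,0,0.2],"turn":[0,0,0]},{"claw":0.2,"slide":[0,0,0.1],"turn":[0,0,0]},{"claw":0.2,"slide":[0,0,0],"turn":[0,0,0]}]'
python3 -m creep '[{"claw":0.2,"slide":[0,0,0],"turn":[0,0,0]},{"claw":0.2,"slide":[0,0,0],"turn":[0,0,0]},{"claw":0.2,"slide":[0,0,0],"turn":[0,0,0]},{"claw":0.2,"slide":[0,0,0],"turn":[0,0,0]},{"claw":0.2,"slide":[0,0,0],"turn":[0,0,0]}]'
python3 - <<'E'
from m import *
C=look('m12')
lids(C)
a=cv2.imread('pics/m12_scene.png')[120:240,200:320]; b=cv2.imread('pics/m12_top.png')[180:300,360:480]
cv2.imwrite('pics/m12z.png',cv2.resize(cv2.hconcat([a,b]),None,fx=3,fy=3))
E
python3 d.py 0.5776 -0.2965 0.043
```

```text
t: 35.62
eef_pos: [0.5793, -0.2901, 0.1284]
eef_rot: [-0.003, 0.698, 0.716, -0.0]
force: [-0.2, 0.2, 0.2]
finger_gap: 0.601
t: 36.25
eef_pos: [0.5806, -0.292, 0.1313]
eef_rot: [0.0, 0.698, 0.716, 0.0]
force: [0.5, -0.6, 0.2]
finger_gap: 0.601
lid scene [0.5828 0.2903 0.0251] res 0.0005 ell [392.7 366.7]
lid scene [ 0.5789 -0.2963  0.0319] res 0.0008 ell [260.5 190.2]
lid top [0.5813 0.2862 0.0225] res 0.0006 ell [207.2 234.4]
  lid tri [0.5816 0.2886 0.0077] 0.0014
t 36.35 pos [ 0.5805 -0.2919  0.1311] yaw 91.4 tilt 0.0 F [ 0.4  0.6 -0.4] gap 0.599 q [-0.6   0.48  1.45  0.    1.21 -2.19]
turn z total -0.0 | then slide total [-0.0225 -0.0148  0.4405] rows>= 2 | old-axes slide [-0.0225 -0.0148  0.4405]
```

View pics/m12z.png

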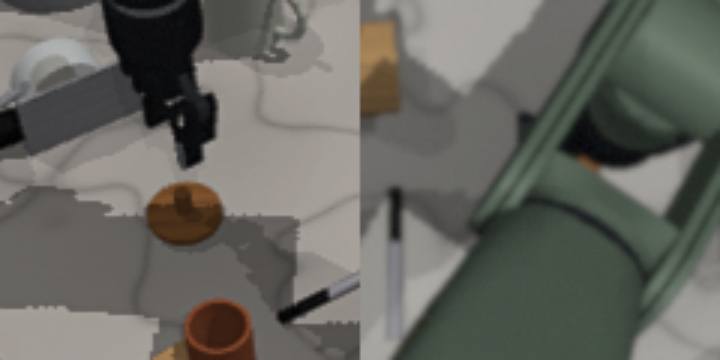

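```bash
python3 -m creep '[{"claw":0.2,"slide":[-0.022,-0.013,0.1],"turn":[0,0,0]},{"claw":0.2,"slide":[0,0,0.1],"turn":[0,0,0]},{"claw":0.2,"slide":[0,0,0.1],"turn":[0,0,0]},{"claw":0.2,"slide":[0,0,0.1],"turn":[0,0,0]},{"claw":0.2,"slide":[0,0,0.035],"turn":[0,0,0]}]'
python3 d.py 0.578 -0.296 0.043
python3 -m creep '[{"claw":-1,"slide":[0,0,0],"turn":[0,0,0]},{"claw":-1,"slide":[0,0,0],"turn":[0,0,0]},{"claw":-1,"slide":[0,0,0],"turn":[0,0,0]},{"claw":-1,"slide":[0,0,0],"turn":[0,0,0]},{"claw":-1,"slide":[0,0,0],"turn":[0,0,0]}]' 50
python3 d.py 0.578 -0.296 0.18
```

```text
t: 36.98
eef_pos: [0.5767, -0.2954, 0.0413]
eef_rot: [-0.002, 0.698, 0.716, -0.0]
force: [-0.0, 0.4, -0.2]
finger_gap: 0.599
t 36.98 pos [ 0.5767 -0.2954  0.0413] yaw 91.4 tilt 0.24 F [-0.   0.4 -0.2] gap 0.599 q [-0.61  0.59  1.49 -0.    1.06 -2.2 ]
turn z total -0.0 | then slide total [-0.0031  0.0066 -0.0087] rows>= 1 | old-axes slide [-0.0031  0.0066 -0.0087]
t: 37.6
eef_pos: [0.5787, -0.2968, 0.0451]
eef_rot: [0.001, 0.698, 0.716, 0.0]
force: [-0.4, -0.3, 3.5]
finger_gap: 0.167
t 37.6 pos [ 0.5787 -0.2968  0.0451] yaw 91.4 tilt 0.11 F [-0.4 -0.3  3.5] gap 0.167 q [-0.61  0.59  1.49  0.    1.06 -2.2 ]
turn z total -0.0 | then slide total [ 0.004  -0.0032 -0.6745] rows>= 3 | old-axes slide [ 0.0032 -0.0022 -0.6745]
```

Gap is 14 mm, so the knob is held. Lift to 0.26 and look at how the lid hangs.

```bash
python3 -m creep '[{"claw":-1,"slide":[0,0,-0.05],"turn":[0,0,0]},{"claw":-1,"slide":[0,0,-0.2],"turn":[0,0,0]},{"claw":-1,"slide":[0,0,-0.3],"turn":[0,0,0]},{"claw":-1,"slide":[0,0,-0.3],"turn":[0,0,0]},{"claw":-1,"slide":[0,0,-0.225],"turn":[0,0,0]}]'
python3 d.py 0.6455 0.0888 0.26
```

```text
t: 38.22
eef_pos: [0.5784, -0.2966, 0.2629]
eef_rot: [0.002, 0.698, 0.716, 0.0]
force: [-0.0, -0.5, -0.1]
finger_gap: 0.164
t 38.23 pos [ 0.5784 -0.2966  0.2629] yaw 91.4 tilt 0.2 F [-0.  -0.5 -0.1] gap 0.164 q [-0.61  0.36  1.34 -0.    1.44 -2.2 ]
turn z total -0.0 | then slide total [1.9183 0.3827 0.0144] rows>= 7 | old-axes slide [1.9184 0.3826 0.0115]
```

```bash
python3 -m creep '[{"claw":-1,"slide":[0.24,0.048,0],"turn":[0,0,0]},{"claw":-1,"slide":[0.24,0.048,0],"turn":[0,0,0]},{"claw":-1,"slide":[0.24,0.048,0],"turn":[0,0,0]},{"claw":-1,"slide":[0.24,0.048,0],"turn":[0,0,0]},{"claw":-1,"slide":[0.24,0.048,0],"turn":[0,0,0]}]'
python3 -m creep '[{"claw":-1,"slide":[0.24,0.048,0],"turn":[0,0,0]},{"claw":-1,"slide":[0.24,0.048,0],"turn":[0,0,0]},{"claw":-1,"slide":[0.238,0.047,0],"turn":[0,0,0]},{"claw":-1,"slide":[0,0,0.05],"turn":[0,0,0]},{"claw":-1,"slide":[0,0,0.05],"turn":[0,0,0]}]'
python3 -m creep '[{"claw":-1,"slide":[0,0,0],"turn":[0,0,0]},{"claw":-1,"slide":[0,0,0],"turn":[0,0,0]},{"claw":-1,"slide":[0,0,0],"turn":[0,0,0]},{"claw":-1,"slide":[0,0,0],"turn":[0,0,0]},{"claw":-1,"slide":[0,0,0],"turn":[0,0,0]}]'
python3 d.py 0.6455 0.0888 0.205
python3 - <<'E'
from m import *
C=look('m13')
z=state()['eef_pos'][2]-0.045+0.014; print(z); lids(C,z)
a=cv2.imread('pics/m13_scene.png')[190:340,240:390]; b=cv2.imread('pics/m13_top.png')[130:280,200:350]
cv2.imwrite('pics/m13z.png',cv2.resize(cv2.hconcat([a,b]),None,fx=2.6,fy=2.6))
E
```

```text
t: 38.85
eef_pos: [0.6199, -0.0536, 0.2594]
eef_rot: [-0.0, 0.698, 0.716, -0.0]
force: [-0.2, 0.5, -0.6]
finger_gap: 0.165
t: 39.48
eef_pos: [0.6448, 0.0888, 0.2385]
eef_rot: [0.0, 0.698, 0.716, -0.0]
force: [-0.9, -0.5, -0.9]
finger_gap: 0.163
t: 40.1
eef_pos: [0.6453, 0.0888, 0.2394]
eef_rot: [0.0, 0.698, 0.716, 0.0]
force: [0.2, 0.4, -0.1]
finger_gap: 0.162
t 40.1 pos [0.6453 0.0888 0.2394] yaw 91.4 tilt 0.03 F [ 0.2  0.4 -0.1] gap 0.162 q [ 0.    0.38  1.36 -0.    1.4  -1.59]
turn z total -0.0 | then slide total [-0.0002  0.0009  0.172 ] rows>= 1 | old-axes slide [-0.0002  0.0008  0.172 ]
0.20819747038772735
lid scene [0.6445 0.3305 0.0203] res 0.0004 ell [392.5 366.6]
lid scene [0.6481 0.0924 0.0315] res 0.0022 ell [315.2 270.9]
```

View pics/m13z.png

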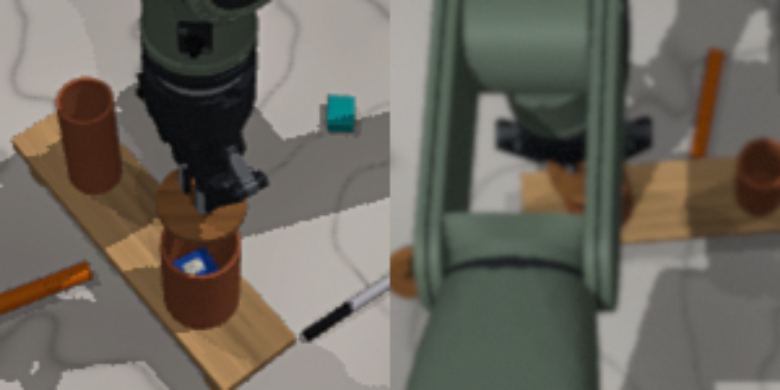

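The lid hangs level above the wide jar, with its disc at scene-crop (202,205). The fingers cover part of it, so I'll refit using only the free arc.

```bash
python3 - <<'E'
from m import *
c=read_camera('scene'); hsv=cv2.cvtColor(cv2.cvtColor(c['pixels'],cv2.COLOR_RGB2BGR),cv2.COLOR_BGR2HSV)
zt=state()['eef_pos'][2]-0.045
m=rng(hsv,(11,120,40),(17,210,160))
for k,_ in comps(m,120):
    p=cen(k)
    if abs(p[0]-315)<25 and abs(p[1]-270)<25:
        q=k.reshape(-1,2); print(cv2.contourArea(k),q.min(0),q.max(0))
        # lower-left arc = lower disc edge z=+6mm (front), left: 
        for nm,sel,z in (('lower',q[:,1]>p[1]+2,zt+0.006),('left',(q[:,0]<p[0]-8),zt+0.010)):
            W=disc(c,q[sel],z); 
            f=lambda x: np.hypot(*(W-x[:2]).T)-0.034
            s=least_squares(f,W.mean(0),loss='soft_l1',f_scale=0.001); print(nm,sel.sum(),s.x.round(4),np.median(abs(f(s.x))).round(4))
        print(sorted(map(tuple,q.tolist()))[::4])
E
```

```text
2778.5 [245 233] [352 341]
lower 160 [0.6867 0.1881] 0.0087
left 168 [0.7059 0.0116] 0.0095
[(245, 244), (246, 247), (248, 248), (250, 250), (252, 250), (252, 256), (254, 258), (256, 249), (258, 246), (259, 246), (261, 234), (261, 265), (262, 236), (262, 238), (262, 244), (263, 240), (263, 243), (264, 245), (264, 249), (265, 252), (265, 269), (266, 259), (267, 272), (269, 274), (271, 276), (273, 278), (275, 265), (277, 265), (278, 285), (280, 287), (282, 289), (284, 261), (285, 247), (286, 248), (286, 252), (286, 256), (286, 294), (288, 296), (290, 250), (292, 252), (293, 302), (295, 256), (297, 258), (298, 309), (300, 311), (301, 282), (301, 286), (301, 312), (302, 290), (302, 295), (302, 299), (302, 303), (303, 259), (303, 307), (304, 308), (305, 257), (306, 256), (306, 318), (307, 313), (308, 260), (308, 313), (309, 314), (310, 282), (311, 283), (312, 283), (313, 260), (313, 326), (314, 261), (314, 263), (314, 266), (314, 270), (315, 260), (315, 328), (316, 316), (317, 316), (318, 316), (319, 316), (319, 336), (320, 337), (321, 338), (322, 339), (323, 315), (324, 315), (325, 314), (326, 314), (327, 313), (328, 311), (329, 280), (330, 277), (330, 309), (331, 299), (331, 304), (331, 337), (332, 298), (333, 272), (333, 335), (334, 270), (335, 300), (337, 302), (339, 304), (340, 330), (342, 329), (344, 327), (346, 325), (348, 315), (350, 317), (352, 319)]
```

```bash
cat > held.py <<'E'
from m import *
import sys
def held(px,r,off=0.045):
    c=read_camera('scene'); hsv=cv2.cvtColor(cv2.cvtColor(c['pixels'],cv2.COLOR_RGB2BGR),cv2.COLOR_BGR2HSV)
    s0=state(); zt=s0['eef_pos'][2]-off
    m=rng(hsv,(11,140,60),(16,200,160))
    k=max([k for k,_ in comps(m,80) if np.linalg.norm(cen(k)-px)<25],key=cv2.contourArea)
    q=k.reshape(-1,2); p=cen(k); h=cv2.convexHull(q).reshape(-1,2); print('c',p.round(1),q.min(0),q.max(0))
    for nm,sel,z in (('lower',q[:,1]>p[1]+4,zt+0.006),('left',(q[:,0]<p[0]-10),zt+0.012)):
        W=disc(c,q[sel],z)
        f=lambda x: np.hypot(*(W-x[:2]).T)-r
        s=least_squares(f,W.mean(0),loss='soft_l1',f_scale=0.001); print(nm,sel.sum(),s.x.round(4),'res',np.median(abs(f(s.x))).round(4),'minus TCP',(s.x-s0['eef_pos'][:2]).round(4))
if __name__=='__main__': held(np.array([float(sys.argv[1]),float(sys.argv[2])]),float(sys.argv[3]))
E
python3 held.py 315 271 0.034
```

```text
c [314.6 272.9] [300 256] [334 283]
lower 31 [0.6775 0.1404] res 0.0042 minus TCP [0.0323 0.0513]
left 20 [0.7001 0.0586] res 0.0038 minus TCP [ 0.0549 -0.0304]
```

```bash
sed -i "s/least_squares(f,W.mean(0)/least_squares(f,s0['eef_pos'][:2]/" held.py; python3 held.py 315 271 0.034
```

```text
c [314.6 272.9] [300 256] [333 283]
lower 36 [0.6428 0.0889] res 0.0009 minus TCP [-0.0023 -0.0001]
left 24 [0.6451 0.0908] res 0.0005 minus TCP [-0.0001  0.0018]
```

The held lid is within about 2 mm of the TCP axis, and the jar is at the target. Lowering.

```bash
python3 -m creep '[{"claw":-1,"slide":[0,0,0.1],"turn":[0,0,0]},{"claw":-1,"slide":[0,0,0.1],"turn":[0,0,0]},{"claw":-1,"slide":[0,0,0.02],"turn":[0,0,0]},{"claw":-1,"slide":[0,0,0],"turn":[0,0,0]},{"claw":-1,"slide":[0,0,0],"turn":[0,0,0]}]'
python3 -m creep '[{"claw":-1,"slide":[0,0,0.01],"turn":[0,0,0]},{"claw":-1,"slide":[0,0,0.01],"turn":[0,0,0]},{"claw":-1,"slide":[0,0,0.01],"turn":[0,0,0]},{"claw":-1,"slide":[0,0,0],"turn":[0,0,0]},{"claw":-1,"slide":[0,0,0],"turn":[0,0,0]}]'
python3 d.py 0.6455 0.0888 0.1841
python3 - <<'E'
from m import *
C=look('m14')
a=cv2.imread('pics/m14_scene.png')[190:340,240:390]
cv2.imwrite('pics/m14z.png',cv2.resize(a,None,fx=3.6,fy=3.6,interpolation=cv2.INTER_CUBIC))
E
```

```text
t: 40.98
eef_pos: [0.6458, 0.089, 0.1958]
eef_rot: [0.0, 0.698, 0.716, 0.0]
force: [0.0, 0.1, -0.5]
finger_gap: 0.16
t: 41.6
eef_pos: [0.6452, 0.089, 0.1891]
eef_rot: [-0.0, 0.698, 0.716, 0.0]
force: [0.7, 0.3, -0.8]
finger_gap: 0.162
t 41.6 pos [0.6452 0.089  0.1891] yaw 91.4 tilt 0.0 F [ 0.7  0.3 -0.8] gap 0.162 q [ 0.    0.42  1.41  0.    1.31 -1.59]
turn z total -0.0 | then slide total [-0.0009  0.0014  0.0249] rows>= 1 | old-axes slide [-0.0009  0.0014  0.0249]
```

View pics/m14z.png

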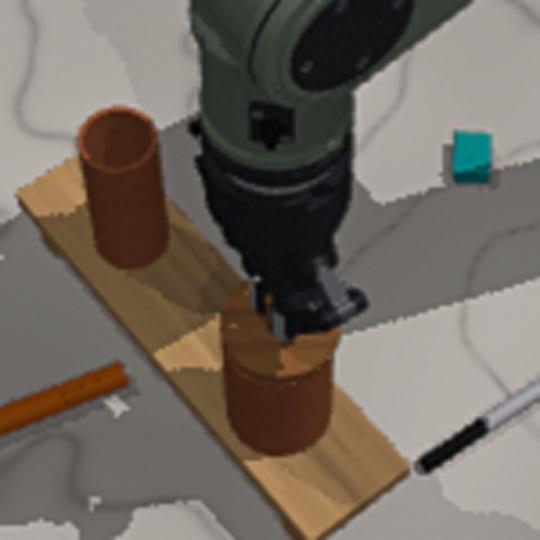

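The lid is centred over the mouth, its plug just entering, with no side force. Going down 5 mm in small steps.

```bash
python3 -m creep '[{"claw":-1,"slide":[0,0,0.01],"turn":[0,0,0]},{"claw":-1,"slide":[0,0,0.01],"turn":[0,0,0]},{"claw":-1,"slide":[0,0,0],"turn":[0,0,0]},{"claw":-1,"slide":[0,0,0],"turn":[0,0,0]},{"claw":-1,"slide":[0,0,0],"turn":[0,0,0]}]'
python3 -m creep '[{"claw":-1,"slide":[0,0,0.008],"turn":[0,0,0]},{"claw":-1,"slide":[0,0,0],"turn":[0,0,0]},{"claw":-1,"slide":[0,0,0],"turn":[0,0,0]},{"claw":-1,"slide":[0,0,0],"turn":[0,0,0]},{"claw":-1,"slide":[0,0,0],"turn":[0,0,0]}]'
```

```text
t: 42.32
eef_pos: [0.6453, 0.089, 0.1851]
eef_rot: [0.0, 0.698, 0.716, 0.0]
force: [0.2, -0.1, -1.4]
finger_gap: 0.166
t: 42.95
eef_pos: [0.6456, 0.089, 0.1841]
eef_rot: [0.0, 0.698, 0.716, 0.0]
force: [1.6, 0.3, 3.5]
finger_gap: 0.165
```

Seated at TCP z 0.1841, exactly the predicted height. Release, then head to the narrow lid.

```bash
python3 -m creep '[{"claw":0.1,"slide":[0,0,0],"turn":[0,0,0]},{"claw":0.1,"slide":[0,0,0],"turn":[0,0,0]},{"claw":0.1,"slide":[0,0,0],"turn":[0,0,0]},{"claw":0.1,"slide":[0,0,-0.05],"turn":[0,0,0]},{"claw":0.1,"slide":[0,0,-0.2],"turn":[0,0,0]}]'
python3 -m creep '[{"claw":0.1,"slide":[0,0,-0.05],"turn":[0,0,0]},{"claw":0.1,"slide":[0.24,-0.08,0],"turn":[0,0,0]},{"claw":0.1,"slide":[0.24,-0.08,0],"turn":[0,0,0]},{"claw":0.1,"slide":[0.24,-0.08,0],"turn":[0,0,0]},{"claw":0.1,"slide":[0.24,-0.08,0],"turn":[0,0,0]}]'
python3 - <<'E'
from m import *
C=look('m15')
lids(C); print('seated z'); lids(C,0.153)
a=cv2.imread('pics/m15_scene.png')[190:390,240:440]; b=cv2.imread('pics/m15_top.png')[130:330,160:360]
cv2.imwrite('pics/m15z.png',cv2.resize(cv2.hconcat([a,b]),None,fx=2,fy=2))
E
python3 d.py 0.582 0.2882 0.13
```

```text
t: 43.58
eef_pos: [0.6431, 0.0889, 0.2309]
eef_rot: [-0.003, 0.698, 0.716, -0.003]
force: [0.4, 0.7, 0.4]
finger_gap: 0.551
t: 44.2
eef_pos: [0.5756, 0.2807, 0.2431]
eef_rot: [-0.0, 0.698, 0.716, -0.0]
force: [0.4, 0.3, 0.5]
finger_gap: 0.549
lid scene [0.5827 0.2903 0.0251] res 0.0005 ell [392.7 366.6]
lid scene [0.6049 0.0246 0.0387] res 0.0006 ell [316.7 281.1]
lid top [0.5813 0.2862 0.0225] res 0.0006 ell [207.2 234.4]
lid top [0.6762 0.1011 0.0374] res 0.0013 ell [277.6 200.9]
  lid tri [0.5816 0.2885 0.0078] 0.0015
seated z
lid scene [0.6268 0.3192 0.0217] res 0.0004 ell [392.7 366.6]
lid scene [0.646  0.0899 0.0334] res 0.0005 ell [316.7 281.1]
lid top [0.5564 0.252  0.0201] res 0.0005 ell [207.2 234.4]
lid top [0.641  0.0869 0.0334] res 0.0011 ell [277.6 200.9]
  lid tri [0.6428 0.0871 0.1439] 0.0017
t 44.3 pos [0.5739 0.2841 0.2431] yaw 91.8 tilt 0.14 F [ 0.4 -0.2 -0.1] gap 0.551 q [ 0.32  0.35  1.38  0.    1.41 -1.28]
turn z total -0.0 | then slide total [0.0193 0.041  0.5653] rows>= 2 | old-axes slide [0.0182 0.0419 0.5653]
```

View pics/m15z.png

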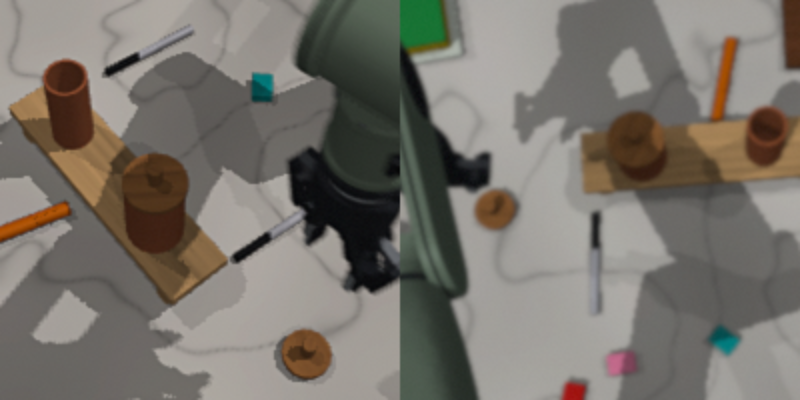

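The wide lid sits level and centred on the wide jar (fit 0.646,0.090). Next is the narrow lid at scene (393,367).

```bash
python3 -m creep '[{"claw":0.2,"slide":[0.018,0.042,0.15],"turn":[0,0,0]},{"claw":0.2,"slide":[0,0,0.2],"turn":[0,0,0]},{"claw":0.2,"slide":[0,0,0.2],"turn":[0,0,0]},{"claw":0.2,"slide":[0,0,0],"turn":[0,0,0]},{"claw":0.2,"slide":[0,0,0],"turn":[0,0,0]}]' 40
python3 d.py 0.582 0.2885 0.0445
python3 - <<'E'
from m import *
C=look('m16')
lids(C)
a=cv2.imread('pics/m16_scene.png')[290:440,320:470]
cv2.imwrite('pics/m16z.png',cv2.resize(a,None,fx=3,fy=3,interpolation=cv2.INTER_CUBIC))
E
```

```text
t: 44.92
eef_pos: [0.5859, 0.283, 0.1349]
eef_rot: [0.001, 0.699, 0.716, 0.001]
force: [0.6, -0.5, 0.6]
finger_gap: 0.599
t 44.92 pos [0.5859 0.283  0.1349] yaw 91.4 tilt 0.12 F [ 0.6 -0.5  0.6] gap 0.599 q [ 0.32  0.48  1.45 -0.    1.22 -1.28]
turn z total -0.0 | then slide total [ 0.0278 -0.0188  0.4518] rows>= 2 | old-axes slide [ 0.0276 -0.0197  0.4518]
lid scene [0.5831 0.2903 0.025 ] res 0.0005 ell [392.5 366.7]
lid scene [0.6048 0.0246 0.0387] res 0.0006 ell [316.7 281.1]
lid top [0.5801 0.2845 0.0206] res 0.0016 ell [207.7 234.7]
lid top [0.6755 0.0997 0.0383] res 0.0022 ell [278.6 201.4]
  lid tri [0.5812 0.2879 0.0049] 0.0015
```

View pics/m16z.png

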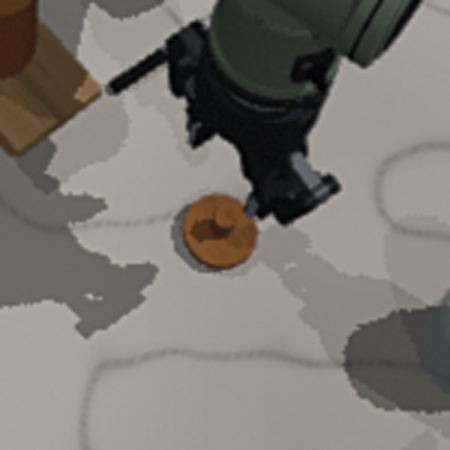

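```bash
python3 -m creep '[{"claw":0.2,"slide":[0.026,-0.018,0.1],"turn":[0,0,0]},{"claw":0.2,"slide":[0,0,0.1],"turn":[0,0,0]},{"claw":0.2,"slide":[0,0,0.1],"turn":[0,0,0]},{"claw":0.2,"slide":[0,0,0],"turn":[0,0,0]},{"claw":0.2,"slide":[0,0,0],"turn":[0,0,0]}]'
python3 d.py 0.582 0.2885 0.0445
```

```text
t: 45.65
eef_pos: [0.5812, 0.2883, 0.0732]
eef_rot: [-0.0, 0.698, 0.716, -0.0]
force: [0.6, 0.2, 0.1]
finger_gap: 0.598
t 45.65 pos [0.5812 0.2883 0.0732] yaw 91.4 tilt 0.01 F [0.6 0.2 0.1] gap 0.598 q [ 0.33  0.55  1.48 -0.    1.11 -1.27]
turn z total -0.0 | then slide total [0.0011 0.004  0.1436] rows>= 1 | old-axes slide [0.0011 0.004  0.1435]
```

```bash
python3 -m creep '[{"claw":0.2,"slide":[0,0.002,0.1],"turn":[0,0,0]},{"claw":0.2,"slide":[0,0,0.043],"turn":[0,0,0]},{"claw":0.2,"slide":[0,0,0],"turn":[0,0,0]},{"claw":-1,"slide":[0,0,0],"turn":[0,0,0]},{"claw":-1,"slide":[0,0,0],"turn":[0,0,0]}]' 50
python3 -m creep '[{"claw":-1,"slide":[0,0,0],"turn":[0,0,0]},{"claw":-1,"slide":[0,0,0],"turn":[0,0,0]},{"claw":-1,"slide":[0,0,0],"turn":[0,0,0]},{"claw":-1,"slide":[0,0,0],"turn":[0,0,0]},{"claw":-1,"slide":[0,0,0],"turn":[0,0,0]}]'
python3 d.py 0.582 0.2885 0.27
```

```text
t: 46.28
eef_pos: [0.582, 0.2885, 0.0455]
eef_rot: [0.0, 0.698, 0.716, 0.001]
force: [0.3, 0.9, 0.5]
finger_gap: 0.183
t: 46.9
eef_pos: [0.582, 0.2885, 0.0456]
eef_rot: [0.0, 0.698, 0.716, 0.001]
force: [0.4, 0.9, 4.3]
finger_gap: 0.165
t 46.9 pos [0.582  0.2885 0.0456] yaw 91.4 tilt 0.08 F [0.4 0.9 4.3] gap 0.165 q [ 0.33  0.59  1.49  0.    1.06 -1.27]
turn z total -0.0 | then slide total [-1.0000e-04 -2.0000e-04 -1.1222e+00] rows>= 4 | old-axes slide [ 4.0000e-04  1.2000e-03 -1.1222e+00]
```

```bash
python3 -m creep '[{"claw":-1,"slide":[0,0,-0.05],"turn":[0,0,0]},{"claw":-1,"slide":[0,0,-0.2],"turn":[0,0,0]},{"claw":-1,"slide":[0,0,-0.3],"turn":[0,0,0]},{"claw":-1,"slide":[0,0,-0.3],"turn":[0,0,0]},{"claw":-1,"slide":[0,0,-0.272],"turn":[0,0,0]}]'
python3 d.py 0.6595 -0.0695 0.27
```

```text
t: 47.52
eef_pos: [0.581, 0.2881, 0.2712]
eef_rot: [-0.0, 0.698, 0.716, -0.0]
force: [1.3, -0.1, -0.2]
finger_gap: 0.166
t 47.52 pos [0.581  0.2881 0.2712] yaw 91.4 tilt 0.02 F [ 1.3 -0.1 -0.2] gap 0.166 q [ 0.33  0.35  1.33 -0.    1.46 -1.27]
turn z total -0.0 | then slide total [-1.7969  0.3487  0.0061] rows>= 6 | old-axes slide [-1.7969  0.3487  0.0064]
```

```bash
python3 -m creep '[{"claw":-1,"slide":[-0.225,0.0435,0],"turn":[0,0,0]},{"claw":-1,"slide":[-0.225,0.0435,0],"turn":[0,0,0]},{"claw":-1,"slide":[-0.225,0.0435,0],"turn":[0,0,0]},{"claw":-1,"slide":[-0.225,0.0435,0],"turn":[0,0,0]},{"claw":-1,"slide":[-0.225,0.0435,0],"turn":[0,0,0]}]'
python3 -m creep '[{"claw":-1,"slide":[-0.225,0.0435,0],"turn":[0,0,0]},{"claw":-1,"slide":[-0.225,0.0435,0],"turn":[0,0,0]},{"claw":-1,"slide":[-0.222,0.0435,0],"turn":[0,0,0]},{"claw":-1,"slide":[0,0,0.05],"turn":[0,0,0]},{"claw":-1,"slide":[0,0,0],"turn":[0,0,0]}]'
python3 -m creep '[{"claw":-1,"slide":[0,0,0],"turn":[0,0,0]},{"claw":-1,"slide":[0,0,0],"turn":[0,0,0]},{"claw":-1,"slide":[0,0,0],"turn":[0,0,0]},{"claw":-1,"slide":[0,0,0],"turn":[0,0,0]},{"claw":-1,"slide":[0,0,0],"turn":[0,0,0]}]'
python3 d.py 0.6595 -0.0695 0.2046
python3 - <<'E'
from m import *
C=look('m17'); z=state()['eef_pos'][2]; print(proj(C['scene'],[.66,-.07,z-.035]))
try: jars(C,0.05,(0.115,))
except Exception as e: print(e)
a=cv2.imread('pics/m17_scene.png')[160:310,200:350]; b=cv2.imread('pics/m17_top.png')[110:260,260:410]
cv2.imwrite('pics/m17z.png',cv2.resize(cv2.hconcat([a,b]),None,fx=2.6,fy=2.6,interpolation=cv2.INTER_CUBIC))
E
```

```text
t: 48.15
eef_pos: [0.6299, 0.063, 0.2688]
eef_rot: [-0.001, 0.698, 0.716, -0.001]
force: [0.9, 0.4, -0.4]
finger_gap: 0.162
t: 48.78
eef_pos: [0.6585, -0.0689, 0.2572]
eef_rot: [-0.002, 0.699, 0.716, -0.001]
force: [-0.5, 0.2, -0.1]
finger_gap: 0.162
t: 49.4
eef_pos: [0.6599, -0.0692, 0.2594]
eef_rot: [0.0, 0.698, 0.716, 0.0]
force: [0.5, -0.9, -0.9]
finger_gap: 0.163
t 49.4 pos [ 0.6599 -0.0692  0.2594] yaw 91.4 tilt 0.01 F [ 0.5 -0.9 -0.9] gap 0.163 q [-0.23  0.39  1.3  -0.    1.45 -1.83]
turn z total -0.0 | then slide total [-0.0015 -0.0021  0.2742] rows>= 1 | old-axes slide [-0.0015 -0.0022  0.2742]
[269.21908321 211.49321945]
zero-size array to reduction operation maximum which has no identitym.py:18: RuntimeWarning: Mean of empty slice.
  x0=np.r_[P.mean(0),np.ptp(P,axis=0).mean()/2]
  ret = um.true_divide(
```

View pics/m17z.png

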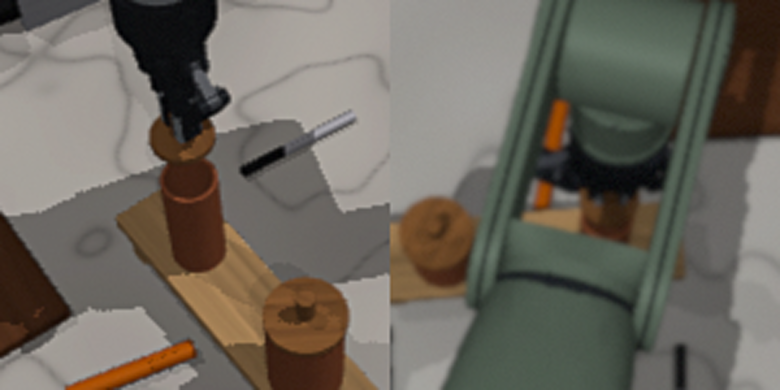

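```bash
python3 held.py 269 213 0.026
python3 -m creep '[{"claw":-1,"slide":[0,0,0.1],"turn":[0,0,0]},{"claw":-1,"slide":[0,0,0.1],"turn":[0,0,0]},{"claw":-1,"slide":[0,0,0.01],"turn":[0,0,0]},{"claw":-1,"slide":[0,0,0],"turn":[0,0,0]},{"claw":-1,"slide":[0,0,0],"turn":[0,0,0]}]'
python3 d.py 0.6595 -0.0695 0.2046; python3 held.py 271 226 0.026
python3 - <<'E'
from m import *
C=look('m18')
a=cv2.imread('pics/m18_scene.png')[170:270,220:320]
cv2.imwrite('pics/m18z.png',cv2.resize(a,None,fx=5,fy=5,interpolation=cv2.INTER_CUBIC))
E
```

```text
c [268.9 215.2] [258 206] [281 222]
lower 16 [ 0.655  -0.0701] res 0.0012 minus TCP [-0.0049 -0.0007]
left 6 [ 0.6591 -0.0668] res 0.0003 minus TCP [-0.0008  0.0026]
t: 50.18
eef_pos: [0.6604, -0.0694, 0.2181]
eef_rot: [0.001, 0.698, 0.716, 0.0]
force: [-0.8, 0.1, 0.1]
finger_gap: 0.167
t 50.17 pos [ 0.6604 -0.0694  0.2181] yaw 91.4 tilt 0.09 F [-0.8  0.1  0.1] gap 0.167 q [-0.23  0.42  1.34 -0.    1.37 -1.83]
turn z total -0.0 | then slide total [-0.0002 -0.0046  0.0675] rows>= 1 | old-axes slide [-0.0002 -0.0047  0.0675]
c [270.5 226.8] [260 218] [282 234]
lower 19 [ 0.6573 -0.071 ] res 0.001 minus TCP [-0.0032 -0.0015]
left 7 [ 0.6607 -0.0645] res 0.0004 minus TCP [0.0002 0.0049]
```

View pics/m18z.png

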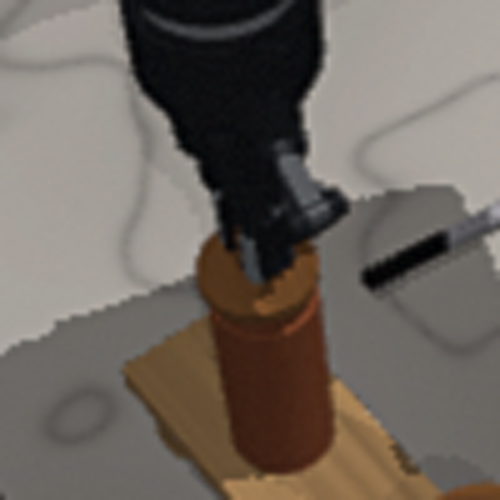

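```bash
python3 - <<'E'
from m import *
c=read_camera('scene')
for z in (.05,.165,.1785,.1825,.1865): print(z,proj(c,[.6595,-.069,z]).round(1))
u=np.array([.837,-.548,0])
for r,z in ((.025,.165),(.027,.1825),(.027,.1785)): print([proj(c,np.array([.6595,-.069,z])+s*r*u).round(1)[0] for s in (1,-1)])
im=cv2.imread('pics/m18_scene.png')
hsv=cv2.cvtColor(im,cv2.COLOR_BGR2HSV)
for y in range(222,246,2): print(y,[tuple(hsv[y,x].tolist()) for x in (257,258,259,260,261,262,263)],'|',[tuple(hsv[y,x].tolist()) for x in (281,282,283,284,285,286,287)])
E
```

```text
0.05 [276.2 255.8]
0.165 [272.1 228.1]
0.1785 [271.5 224.5]
0.1825 [271.4 223.4]
0.1865 [271.2 222.3]
[np.float64(260.7), np.float64(283.5)]
[np.float64(258.9), np.float64(283.8)]
[np.float64(259.1), np.float64(284.0)]
222 [(14, 16, 171), (14, 17, 162), (13, 89, 100), (14, 180, 75), (14, 173, 78), (14, 166, 80), (15, 167, 78)] | [(13, 166, 103), (14, 170, 105), (12, 123, 108), (18, 12, 107), (20, 14, 108), (15, 19, 109), (23, 19, 108)]
224 [(15, 15, 169), (15, 17, 151), (13, 94, 98), (14, 173, 78), (14, 165, 79), (14, 171, 79), (14, 166, 80)] | [(14, 168, 100), (14, 172, 98), (12, 114, 98), (12, 12, 108), (24, 12, 108), (15, 19, 109), (17, 17, 108)]
226 [(17, 18, 98), (12, 15, 86), (14, 85, 72), (14, 172, 77), (14, 169, 80), (13, 164, 81), (14, 166, 80)] | [(14, 165, 105), (14, 161, 98), (11, 83, 89), (18, 12, 108), (25, 14, 109), (17, 16, 109), (15, 19, 109)]
228 [(18, 14, 94), (20, 8, 91), (9, 22, 80), (13, 148, 69), (14, 177, 78), (14, 170, 81), (14, 166, 80)] | [(14, 172, 86), (12, 169, 80), (9, 122, 107), (15, 14, 110), (24, 12, 109), (15, 14, 109), (17, 16, 109)]
230 [(15, 19, 
[... 1021 characters left out ...]
, 36, 105), (12, 11, 112), (12, 11, 111)]
240 [(16, 126, 109), (16, 124, 109), (16, 125, 108), (16, 128, 106), (17, 128, 100), (16, 126, 97), (13, 148, 74)] | [(9, 171, 76), (9, 173, 78), (9, 177, 78), (8, 140, 82), (8, 59, 99), (18, 11, 112), (10, 14, 111)]
242 [(16, 121, 105), (16, 123, 108), (16, 127, 108), (16, 124, 109), (16, 124, 109), (17, 123, 102), (14, 129, 79)] | [(9, 176, 74), (10, 176, 77), (9, 179, 77), (9, 161, 81), (10, 77, 93), (12, 11, 113), (15, 14, 112)]
244 [(16, 124, 103), (16, 126, 103), (16, 121, 105), (16, 125, 110), (16, 125, 110), (16, 124, 109), (16, 130, 94)] | [(10, 174, 76), (10, 176, 77), (9, 174, 79), (9, 187, 79), (10, 124, 84), (14, 48, 107), (12, 12, 110)]
```

The lid's edges run from 259.4 to 283.4 px, giving a centre of 271.4. A lid on the jar axis should project to 271.4, so it is aligned. Lowering.

```bash
python3 -m creep '[{"claw":-1,"slide":[0,-0.004,0.02],"turn":[0,0,0]},{"claw":-1,"slide":[0,0,0.015],"turn":[0,0,0]},{"claw":-1,"slide":[0,0,0.01],"turn":[0,0,0]},{"claw":-1,"slide":[0,0,0],"turn":[0,0,0]},{"claw":-1,"slide":[0,0,0],"turn":[0,0,0]}]'
python3 -m creep '[{"claw":-1,"slide":[0,0,0.01],"turn":[0,0,0]},{"claw":-1,"slide":[0,0,0],"turn":[0,0,0]},{"claw":-1,"slide":[0,0,0.008],"turn":[0,0,0]},{"claw":-1,"slide":[0,0,0],"turn":[0,0,0]},{"claw":-1,"slide":[0,0,0],"turn":[0,0,0]}]'
```

```text
t: 51.0
eef_pos: [0.6591, -0.0693, 0.2083]
eef_rot: [0.0, 0.698, 0.716, 0.0]
force: [-0.1, -0.1, -0.2]
finger_gap: 0.163
t: 51.62
eef_pos: [0.6591, -0.0693, 0.2047]
eef_rot: [0.0, 0.698, 0.716, -0.0]
force: [-0.3, -0.6, -0.6]
finger_gap: 0.168
```

```bash
python3 -m creep '[{"claw":-1,"slide":[0,0,0.006],"turn":[0,0,0]},{"claw":-1,"slide":[0,0,0],"turn":[0,0,0]},{"claw":-1,"slide":[0,0,0],"turn":[0,0,0]},{"claw":-1,"slide":[0,0,0],"turn":[0,0,0]},{"claw":-1,"slide":[0,0,0],"turn":[0,0,0]}]'
```

```text
t: 52.25
eef_pos: [0.6595, -0.0695, 0.2046]
eef_rot: [0.001, 0.698, 0.716, 0.0]
force: [0.1, 0.7, 5.0]
finger_gap: 0.167
```

Seated at 0.2046, again the predicted height. Release, retreat clear and inspect.

```bash
python3 -m creep '[{"claw":0.1,"slide":[0,0,0],"turn":[0,0,0]},{"claw":0.1,"slide":[0,0,0],"turn":[0,0,0]},{"claw":0.1,"slide":[0,0,0],"turn":[0,0,0]},{"claw":0.1,"slide":[0,0,-0.05],"turn":[0,0,0]},{"claw":0.1,"slide":[0,0,-0.2],"turn":[0,0,0]}]'
python3 -m creep '[{"claw":0.1,"slide":[0,0,-0.1],"turn":[0,0,0]},{"claw":0.1,"slide":[-0.2,-0.2,0],"turn":[0,0,0]},{"claw":0.1,"slide":[-0.2,-0.2,0],"turn":[0,0,0]},{"claw":0.1,"slide":[-0.2,-0.2,0],"turn":[0,0,0]},{"claw":0.1,"slide":[-0.2,-0.2,0],"turn":[0,0,0]}]'
python3 - <<'E'
from m import *
C=look('m19')
print('wide z.153');lids(C,0.153); print('narrow z.173'); lids(C,0.173)
a=cv2.imread('pics/m19_scene.png')[190:340,230:380]; b=cv2.imread('pics/m19_top.png')[130:280,240:390]
cv2.imwrite('pics/m19z.png',cv2.resize(cv2.hconcat([a,b]),None,fx=2.6,fy=2.6,interpolation=cv2.INTER_CUBIC))
E
```

```text
t: 52.88
eef_pos: [0.6571, -0.0689, 0.2507]
eef_rot: [-0.003, 0.698, 0.716, -0.002]
force: [0.1, 0.2, -0.4]
finger_gap: 0.548
t: 53.5
eef_pos: [0.5019, -0.2343, 0.2741]
eef_rot: [0.001, 0.698, 0.716, 0.0]
force: [1.6, -0.7, -0.5]
finger_gap: 0.549
wide z.153
lid scene [0.6461 0.0904 0.0334] res 0.0007 ell [316.8 281.4]
lid scene [ 0.654  -0.0805  0.0262] res 0.0008 ell [272.1 226.8]
lid top [0.6396 0.0873 0.0344] res 0.0014 ell [277.6 201.6]
  lid tri [0.642  0.087  0.1416] 0.0024
narrow z.173
lid scene [0.652  0.0998 0.0327] res 0.0006 ell [316.8 281.4]
lid scene [ 0.6597 -0.0672  0.0256] res 0.0007 ell [272.1 226.8]
lid top [0.6345 0.0852 0.0338] res 0.0014 ell [277.6 201.6]
  lid tri [0.642  0.087  0.1416] 0.0024
```

View pics/m19z.png

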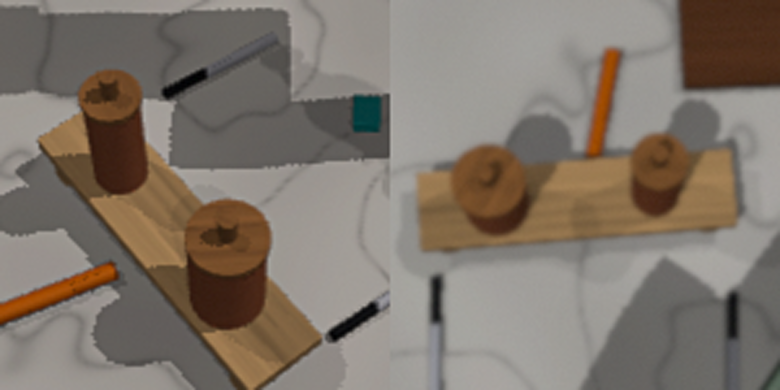

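View pics/m19_scene.png

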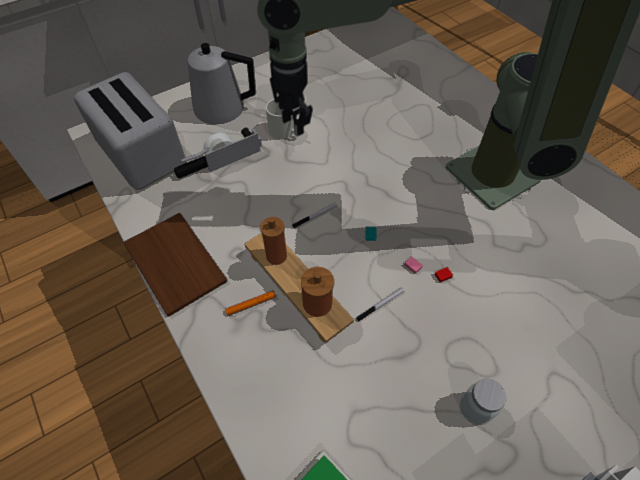

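Both lids sit level and centred on their jars, and the markers, highlighter and decoys are where they were. One last wait and comparison before handing in.

```bash
python3 -m creep '[{"claw":0.1,"slide":[0,0,0],"turn":[0,0,0]},{"claw":0.1,"slide":[0,0,0],"turn":[0,0,0]},{"claw":0.1,"slide":[0,0,0],"turn":[0,0,0]},{"claw":0.1,"slide":[0,0,0],"turn":[0,0,0]},{"claw":0.1,"slide":[0,0,0],"turn":[0,0,0]}]'
python3 - <<'E'
from m import *
C=look('m20'); lids(C,0.153); print(len(tablets(C,False)))
def cols(f,lo,hi,a):
    h=cv2.cvtColor(cv2.imread(f),cv2.COLOR_BGR2HSV); return [cen(k).round(1).tolist() for k,_ in comps(rng(h,lo,hi),a)]
for nm,lo,hi,a in (('orange',(8,220,120),(14,255,255),100),('black',(0,0,0),(179,90,35),60),('teal',(85,120,40),(98,255,255),30),('red',(170,60,60),(179,255,255),30)):
    print(nm,[p for p in cols('pics/m1_scene.png',lo,hi,a) if 180<p[1]<420 and p[0]<480],[p for p in cols('pics/m20_scene.png',lo,hi,a) if 180<p[1]<420 and p[0]<480])
E
```

```text
t: 54.22
eef_pos: [0.5033, -0.2328, 0.2734]
eef_rot: [-0.0, 0.698, 0.716, -0.0]
force: [0.2, -0.3, -0.2]
finger_gap: 0.548
lid scene [0.646  0.0904 0.0334] res 0.0007 ell [316.9 281.4]
lid scene [ 0.6541 -0.0806  0.0262] res 0.0008 ell [272.1 226.8]
0
orange [[249.5, 302.3]] [[249.5, 302.3]]
black [] []
teal [[370.5, 233.5]] [[370.5, 233.5]]
red [[413.0, 264.7]] [[412.9, 264.5]]
```

```bash
python3 -c "
from bench import *
print(job_done())"
```

```text
the job is handed in; nothing more can be done
None
```

The job is done and handed in at about 54 s of the 210 s allowed. All three tablets on the counter went into the wide jar first. Then I stood both jars on the ledge and closed each with its own lid.

**Seating:** Each lid met its rim at the TCP height I had worked out, 0.1841 m for the wide jar and 0.2046 m for the narrow one. Contact force was at most about 5 N. In the last pictures both lids look level, centred and still.

**Other things on the counter:** Colour checks of the highlighter and two of the decoys gave the same pixel positions as at the start, within 0.2 px. My colour mask did not pick up the markers' black caps, so I judged the markers by eye, along with the glass jar, mug and tape gun; none looked moved. I saw no item knocked aside during the run.

**Disagreements:**
- **Camera views:** the top and scene cameras differed by up to about 6 mm on the seated wide lid. Its triangulated height also came out about 10 mm below the true disc top, because the top-view outline ran into the jar's side. I relied on the scene view and the contact heights instead.
- **Narrow lid:** I checked this one in the scene view and by contact height only. The top view's lid fit did not pick it up.

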